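# Click the pot holder onto the bench rail and nest the glue pots in it

## Task

Slide the blue pot holder onto the aluminium bench rail from its rounded end, with the holder's black socket leading and its yellow tab trailing, until both orange spring rollers snap into the holder's side windows and hold it just short of the red stop. Then put the three glue pots away in it one at a time, lowering each in rather than dropping it, until it sits upright and fully seated: the large green one in the socket, the medium white one in the green, the small red one in the white. Leave the other things on the bench where they are, and let go of everything.

Things in the scene. Friction and masses are not known exactly. Their poses are not given: they have to be found in the camera images.
- rail: Accessory rail fixed to the bench, pose varies. Origin on the bench under its middle; its x is the way the holder slides on, z up. Dark foot plate 200 x 64 mm, 8 mm high; stem 20 mm wide (y), x = -75 to +75 mm; T-head 44 mm wide, z = 34 to 40 mm, x = -92 to +70 mm, its -x end open and half-round. Red stop at the +x end: face at x = +67.5 mm, 70 mm wide, top at z = 52 mm.
- rail_nose (a point): Tip of the rail's half-round open end, at the height of the head's top (rail x = -92 mm, z = 40 mm). Same axes as the rail.
- rail_home (a point): Where the holder's origin is when the holder is home on the rail and resting on it (rail x = 0, y = 0, z = 21 mm); the holder's axes then match this point's.
- roller_left (a joint): Orange sprung roller (radius 10 mm) in the +y side of the rail's head, at rail x = +45 mm. 0 m = fully out, 5.5 mm proud of the head's side; about -0.0035 m while pushed in by the holder's wall (last 20 mm of travel, push 5 to 15 N); springs back to about 0 in the holder's window. Preload 2 N, 500 N/m.
- roller_right (a joint): The same roller in the -y side of the rail's head.
- holder: Loose blue pot holder, about 0.32 kg, 130 mm long (x), 76 mm wide (y), deck top at z = 28 mm. Origin: centre of its underside. Its +x end goes onto the rail first. It starts on the bench on its lips, heading within about 0.6 rad of the rail's. A window in each side wall, 17 mm long, centred at x = +45 mm, takes a roller. When home, the red stop is still 2.5 mm ahead.
- holder_front (a point): Bottom middle of the holder's leading end (holder x = +65 mm, y = 0, z = 0): mouth of the C-channel under the holder, open at both ends. Two lips (z = 0 to 7 mm) leave a gap 26 mm wide for the stem; above, the channel is 48 mm wide, z = 7 to 19 mm: 2 mm play each side of the T-head, 6 mm in height. Mid-play is the holder's origin 24 mm above the bench.
- holder_tab (a point): Middle of the top of the holder's yellow grip tab (holder x = -53 mm, y = 0, z = 73 mm). Tab: 20 mm thick along the holder's x, 50 mm wide along y, standing 45 mm above the deck. Pinch it across its 20 mm thickness, from above: the load hangs 50 mm ahead of it.
- holder_socket (a point): Centre of the floor of the holder's round black socket (holder x = +22 mm, y = 0, z = 28 mm); ring of inner radius 29 mm, outer radius 34 mm, 12 mm high. The large pot's foot stands in it on the deck.
- pot_large: Large green open pot, about 0.13 kg, 90 mm high; origin at the centre of its underside, z up. Tapered body of outer radius 24 mm at the foot, 30 mm below the collar, wall 3 mm; the top 24 mm is a collar of outer radius 34 mm. Mouth radius 27 mm. Grip it across the collar. Seated, its origin is at the socket's floor.
- pot_large_rim (a point): Centre of the large pot's mouth, at rim height (90 mm above its origin).
- pot_medium: Medium white open pot, about 0.10 kg, 84 mm high; origin at the centre of its underside. Body outer radius 18 mm at the foot to 23 mm; the top 24 mm is a collar of outer radius 31 mm whose underside (60 mm above the origin) hangs on the large pot's rim: seated, its origin is 30 mm above the large pot's. Mouth radius 20 mm.
- pot_medium_rim (a point): Centre of the medium pot's mouth (84 mm above its origin).
- pot_small: Small red open pot, about 0.07 kg, 78 mm high; origin at the centre of its underside. Body outer radius 12 mm at the foot to 16 mm; the top 24 mm is a collar of outer radius 24 mm whose underside (54 mm above the origin) hangs on the medium pot's rim: seated, its origin is 30 mm above the medium pot's.
- pot_small_rim (a point): Centre of the small pot's mouth (78 mm above its origin).
- polish_tin: Bystander: dark flat tin, radius 25 mm, 22 mm high, among the pots. Origin: centre of its underside.
- hammer: Bystander: hammer lying at the back of the bench.
- brush: Bystander: brush lying at the robot's right.
- glue_can: Bystander: glue can with a red label, radius 45 mm, 110 mm high, behind the rail. Origin: centre of its underside.
- mug: Bystander: white mug, radius 40 mm, 90 mm high, right of the rail. Origin: centre of its underside.
- shoe_last: Bystander: wooden shoe last, 240 mm long, 110 mm high, at the back left.
- cream_jar: Bystander: jar with a yellow label, radius 30 mm, 70 mm high, at the left. Origin: centre of its underside.

How it is judged:
On the way, in this order (a step that is already met when the one before it is completed fails the run):
1. the holder is home on the rail, both rollers sprung out into its windows (x of holder in the frame of rail_home between -0.004 and 0.004 m and y of holder in the frame of rail_home between -0.005 and 0.005 m and z of holder in the frame of rail_home between -0.006 and 0.005 m and value of joint each of roller_left, roller_right above -0.0025 m and angle between the x axis of holder and the x axis of rail_home, either way round below 0.08 rad), for 0.2 s.
2. the large pot stands in the socket of the latched holder (all of step 1 and z of pot_large in the frame of holder_socket between -0.003 and 0.004 m and horizontal distance between pot_large and holder_socket below 0.008 m and angle between pot_large's own z axis and vertical below 0.1 rad), for 0.2 s.
3. the medium pot hangs in the large one (all of step 2 and z of pot_medium in the frame of pot_large between 0.02 and 0.034 m and horizontal distance between pot_medium_rim and pot_large_rim below 0.009 m and angle between pot_medium's own z axis and vertical below 0.1 rad), for 0.2 s.
4. the small pot hangs in the medium one (all of step 3 and z of pot_small in the frame of pot_medium between 0.02 and 0.034 m and horizontal distance between pot_small_rim and pot_medium_rim below 0.009 m and angle between pot_small's own z axis and vertical below 0.1 rad), for 0.2 s.
At the end, for the whole second after the job is handed in: Holder home on the rail (4 mm along, 5 mm across/up, 0.08 rad), rollers pressed in under 2.5 mm; large pot in the socket (4 mm height, 8 mm centre); medium in large, small in medium (origin 20-34 mm above the next; mouths within 9 mm); pots within 0.10 rad of upright; all at rest (all of step 4 and linear speed of each of holder, pot_large, pot_medium, pot_small below 0.02 m/s); the robot touches nothing.
It fails at once if a bystander is displaced by more than 30 mm (distance of any of polish_tin, hammer, brush, glue_can, mug, shoe_last, cream_jar from where it was at the start of the episode above 0.03 m).
It fails at once if a pot is dropped: it moves faster than 0.5 m/s with no finger touching it ((linear speed of pot_large above 0.5 m/s and contact force between pot_large and the fingers below 0.05 N) or (linear speed of pot_medium above 0.5 m/s and contact force between pot_medium and the fingers below 0.05 N) or (linear speed of pot_small above 0.5 m/s and contact force between pot_small and the fingers below 0.05 N)).
It also fails if it takes over 72 s, if anything falls off the work surface, if the arm or the gripper's body presses on something with over 40 N, if the wrist force passes 120 N, or if a joint passes its speed limit or range.

## Robot

A 6-joint arm with a two-finger parallel gripper is mounted at the origin on the work surface. World frame = base frame: x ahead of the robot, y to its left, z up, the work surface at z = 0. Lengths are in m, angles in rad, forces in N, time in s.
With the tool pointing down it reaches from about 0.275 to 1 m from the base axis. Payload 8.4 kg.
Tool frame: the origin (TCP) lies between the finger pads; the fingertips stand 8 mm ahead of it and the grasp point (between the pads) lies 11 mm behind it (r.finger_overhang is the z of the fingertips in the tool frame, in m); z points along the fingers, y is the direction in which the jaws open and shut (so a half turn about z gives the same grasp; the last joint's range is limited). The gripper opens to 85 mm and grips with 20 to 120 N. Pads are 22 mm wide; open, the fingers measure 114 mm over their backs; the gripper's body (76 mm by 85 mm) begins 54 mm behind the grasp point. The pads swing forward as they close: fully open they stand 13 mm farther back than shut.
Start: joints at [1.206, 0.353, 1.633, -0, 1.155, -0.002], TCP at [0.222, 0.584, 0.239] pointing down, gripper open.
Joint ranges: [-2.63, 2.63], [-0.92, 2.1], [0.06, 2.66], [-1.3, 4.44], [0, 2.69], [-3.02, 3.02]. Speed limits (rad/s): [2.22, 2.22, 2.79, 3.14, 3.14, 3.14].

## Interface

Orientations are given as [roll, pitch, yaw] about the fixed x, y, z axes, in that order (R = Rz(yaw) Ry(pitch) Rx(roll)).
In Python, from rig import get_state, vision, r gives the robot as it stands.
- The arm moves only by the tool step_arm, never from a script. Its argument "moves" is a list of rows, each a list of 2 entries, a list of its own where there are three numbers: the shift along the tool's x, y, z in cm, then the turn, a rotation vector about the tool's x, y, z in rad. A call has 1 to 8 rows; each row shifts and turns the commanded pose from where the row before left it, along the tool's axes as they then stand; what a row does not reach is not made up. A row lasts 1/10 s, in which the tool goes at most 50 mm and 8.59 degrees, less where a joint would pass 70% of its speed; a pose out of reach is approached as far as the arm can. A call is refused whole if a number of a shift passes 5 or a number of a turn 0.15, either way. A call with a gripper value outside its range is refused whole. "gripper" is the closure, from 0 (fully open) to 1 (shut), set as the call begins (left out, the last holds). The fingers move at their own pace and stop on an object; "grip_force" is the grip in N (left out, the last holds). Time passes only in rows, so rows that do not move let the fingers close. It gives the time, the measured TCP pose, the force and the opening at its end, in the units of the state.
- get_state(): the state, without advancing time (a new reading comes with each control period).
- vision.capture(name): name is "side" or "top"; returns a dict with "pixels" (420x560x3 uint8, red, green, blue), "camera_matrix" (3x3 intrinsics, pixels), "world_from_camera" (4x4, takes a point from camera to world coordinates). Camera axes: x right, y down, z forward; pixel columns grow to the right and rows downward; lengths in m; the calibration is good to about 2 mm. A picture is of the moment at which its call begins. There is no depth.
- r.close_job(): hands the job in, once; it reports no verdict.
Trained networks look in the newest picture that a camera, given by its name, has taken for a name from the list of things; names that differ only in an ending like _2 or _b are one class to them, and where a whole thing is asked for, a point or a joint stands for the part that bears it (a point fixed in the world has none). Each returns a list of dicts, best first, with "conf" (0 to 1); they miss things now and then, are a little off and sometimes report something else, mostly with a low value. They report only what shows in the picture. A call takes as long as a camera call.
- vision.boxes_of(camera, query): "pixel" ([column, row] in pixels, amid what is visible of it).
The state is a dict: "time": time; "joint_pos": joint angles; "qd": joint speeds; "tau": joint torques, N m; "position": TCP position; "tool_rot": TCP orientation; "wrist_force": force on the tool from outside, world axes, zero at the start; "moment": the same for the moment, N m; "opening": opening from 0.0 (shut) to 1.0 (fully open).
Only numpy, scipy, OpenCV 4.12 (cv2) and the standard library are available. Lean on these libraries where they do the work, as an engineer would, in place of code of your own. Each camera call takes 0.05 s, during which the arm holds its last target.

## Working session

There is one attempt and no reset: what is moved stays moved. The work goes in short steps, Python scripts to look and compute and a tool call to move; the robot and the scene stay as the last step left them, time stands still between calls to the robot, and variables do not carry over. Pictures are saved under pics/ and viewed, and the job is handed in when it is done.

Besides the shell and the picture viewer there is one more tool, called in YAML: its name, and indented under it one key for each argument. step_arm: Moves the arm, as the interface text tells. Its arguments: {"type":"object","properties":{"moves":{"type":"array","items":{"type":"array"}},"gripper":{"type":"number"},"grip_force":{"type":"number"}},"required":["moves"]}

```bash
mkdir -p pics; ls
cat > h.py <<'E'
import numpy as np, cv2
from rig import get_state, vision, r
def cap(n,save=None,scale=1):
    d=vision.capture(n)
    if save: cv2.imwrite('pics/'+save,d['pixels'][:,:,::-1])
    return d
def ray(d,px,z):
    K=np.array(d['camera_matrix']);T=np.array(d['world_from_camera'])
    v=T[:3,:3]@np.linalg.solve(K,[px[0],px[1],1.]);c=T[:3,3]
    return c+v*(z-c[2])/v[2]
def proj(d,p):
    K=np.array(d['camera_matrix']);T=np.linalg.inv(np.array(d['world_from_camera']))
    q=K@(T[:3,:3]@np.array(p)+T[:3,3]);return q[:2]/q[2]
E
python3 - <<'E'
from h import *
s=get_state();print(s)
for n in('top','side'):
    d=cap(n,n+'0.png')
    print(n,np.round(d['camera_matrix'],1).tolist(),np.round(d['world_from_camera'],3).tolist())
    for q in ['rail','rail_nose','holder','holder_tab','holder_socket','roller_left','roller_right','pot_large','pot_medium','pot_small','polish_tin']:
        print(q,[(np.round(b['pixel'],1).tolist(),round(b['conf'],2)) for b in vision.boxes_of(n,q)[:3]])
E
```

```text
pics
{'time': 0.0, 'joint_pos': array([ 1.20562197e+00,  3.53667869e-01,  1.63417102e+00,  1.03629952e-05,
        1.15520416e+00, -2.39817794e-03]), 'qd': array([-0.00062447,  0.00187487, -0.00073171, -0.00024895, -0.00103856,
       -0.00127306]), 'tau': array([ 3.90894027e-03, -6.05263782e+01, -3.42057145e+01,  4.01671932e-04,
        9.63428960e-03,  5.53741756e-05]), 'position': array([0.22161568, 0.58386656, 0.23853358]), 'tool_rot': array([-3.14014228e+00, -1.29530806e-05,  2.77881227e+00]), 'wrist_force': array([ 0.29192791,  0.43948264, -0.07080553]), 'moment': array([ 0.00113316, -0.01842623, -0.01467472]), 'opening': 1.0005795520964544}
top [[382.3, 0.0, 275.6], [0.0, 382.3, 205.7], [0.0, 0.0, 1.0]] [[-0.101, -0.975, 0.2, 0.362], [-0.995, 0.099, -0.023, 0.02], [0.003, -0.201, -0.98, 0.983], [0.0, 0.0, 0.0, 1.0]]
rail [([336.5, 181.5], 0.87), ([439.9, 186.1], 0.65)]
rail_nose [([338.6, 181.9], 0.96), ([182.5, 197.0], 0.55)]
holder [([432.1, 270.7], 0.65), ([334.7, 235.0], 0.63), ([179.3, 197.7], 0.47)]
holder_tab [([332.5, 238.0], 0.9)]
holder_socket [([334.1, 234.4], 0.71), ([151.0, 249.5], 0.7)]
roller_left []
roller_right []
pot_large [([181.4, 199.2], 0.59)]
pot_medium [([149.8, 251.3], 0.64)]
pot_small [([248.4, 247.5], 0.64)]
polish_tin [([206.1, 222.0], 0.79)]
side [[536.7, 0.0, 275.9], [0.0, 536.7, 208.0], [0.0, 0.0, 1.0]] [[0.997, -0.061, 0.052, 0.493], [-0.08, -0.769, 0.634, -0.948], [0.001, -0.636, -0.771, 1.223], [0.0, 0.0, 0.0, 1.0]]
rail [([297.6, 272.7], 0.58)]
rail_nose [([293.9, 272.1], 0.76)]
holder [([315.8, 131.2], 0.75), ([243.0, 261.4], 0.73), ([273.8, 153.4], 0.6)]
holder_tab [([242.1, 261.6], 0.71), ([276.2, 153.3], 0.39)]
holder_socket [([241.2, 259.0], 0.69)]
roller_left []
roller_right []
pot_large [([273.7, 152.8], 0.7), ([286.1, 353.3], 0.34)]
pot_medium [([234.0, 137.0], 0.93)]
pot_small [([231.0, 190.4], 0.75)]
polish_tin [([259.7, 175.6], 0.66)]
```

View pics/top0.png

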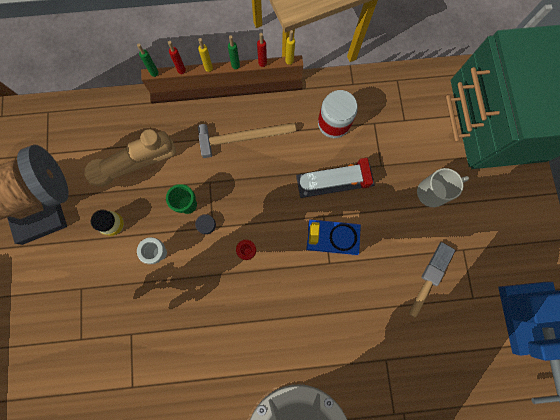

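View pics/side0.png

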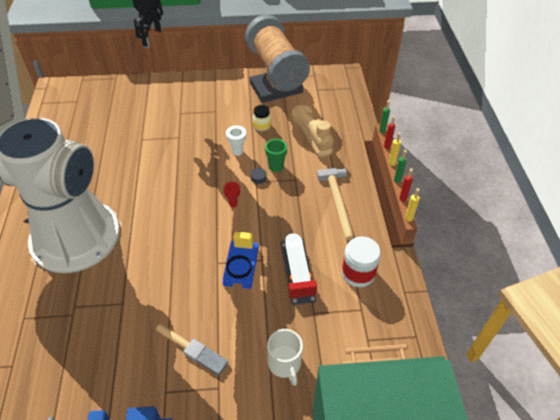

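Run:
```python
import cv2
a=cv2.imread('pics/top0.png')[130:310,280:460];cv2.imwrite('pics/t0z.png',cv2.resize(a,(600,600)*1,interpolation=cv2.INTER_CUBIC))
a=cv2.imread('pics/side0.png')[200:340,180:370];cv2.imwrite('pics/s0z.png',cv2.resize(a,(760,560),interpolation=cv2.INTER_CUBIC))
```

```text
(no output)
```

View pics/t0z.png

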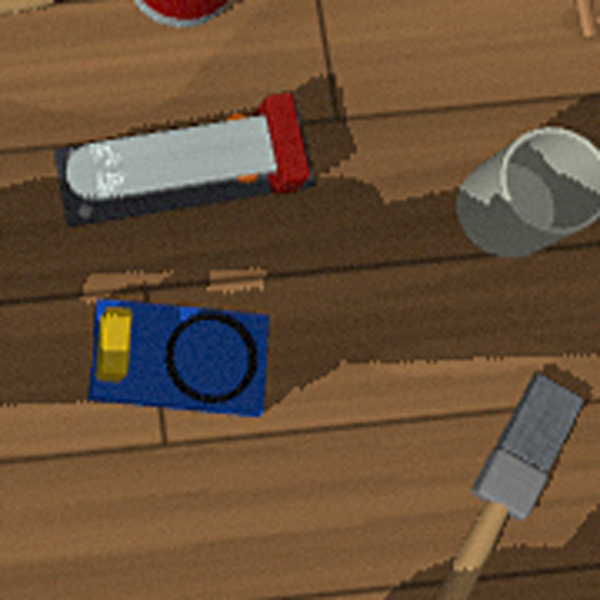

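View pics/s0z.png

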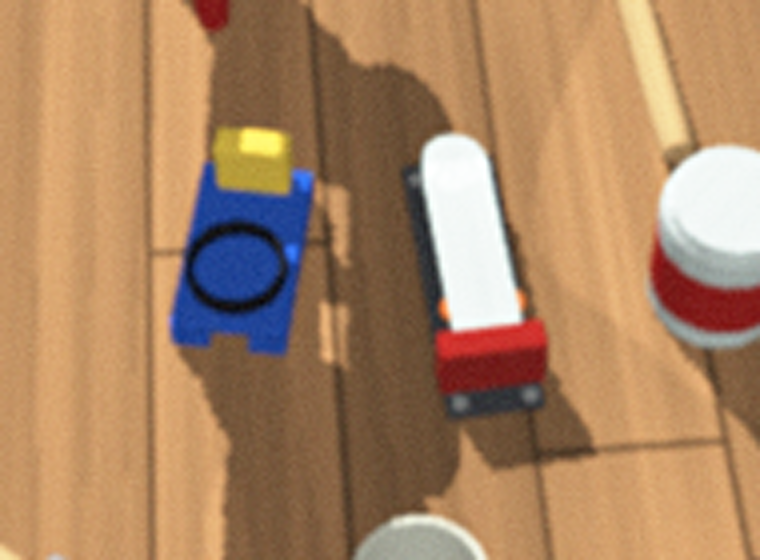

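Top view: rail head from nose (299,182) to red stop (365,172), holder at (334,237) with the yellow tab at its left, green pot (181,199), white pot (150,250), red pot (247,249). I'll fit poses by silhouette in both views.

```bash
cat > fit.py <<'E'
from h import *
from scipy.optimize import minimize
S=4
def T(p,pts,z0=0,):
    c,s=np.cos(p[2]),np.sin(p[2]);pts=np.atleast_2d(pts)
    return np.c_[p[0]+c*pts[:,0]-s*pts[:,1],p[1]+s*pts[:,0]+c*pts[:,1],pts[:,2]+z0]
def box(x0,x1,y0,y1,z0,z1): return np.array([[x,y,z] for x in(x0,x1) for y in(y0,y1) for z in(z0,z1)])/1000
def cyl(r0,r1,z0,z1,cx=0):
    a=np.linspace(0,2*np.pi,48,endpoint=False)
    return np.vstack([np.c_[cx+q*np.cos(a),q*np.sin(a),0*a+z] for q,z in((r0,z0),(r1,z1))])/1000
def headtop():
    a=np.linspace(np.pi/2,3*np.pi/2,24)
    return np.vstack([np.c_[-70+22*np.cos(a),22*np.sin(a),0*a+40],[[67,-22,40],[67,22,40]]])/1000
def hull(d,P):
    q=np.array([proj(d,p) for p in P]);return cv2.convexHull(q.astype(np.float32))[:,0]
def sil(d,parts,win):
    x0,y0,w,h=win;m=np.zeros((h*S,w*S),np.uint8)
    for P in parts:
        q=((hull(d,P)+.5-[x0,y0])*S-.5)
        cv2.fillConvexPoly(m,np.round(q*16).astype(np.int32),255,shift=4)
    return cv2.GaussianBlur(m,(0,0),3).astype(float)/255
def maskup(m,win):
    x0,y0,w,h=win
    return np.clip(cv2.resize(m[y0:y0+h,x0:x0+w].astype(np.float32),(w*S,h*S),interpolation=cv2.INTER_LINEAR),0,1)
def fit(p0,obs,z0=0):
    # obs: list (d,mask,win,parts)
    M=[maskup(m,w) for d,m,w,_ in obs]
    def cost(p):
        return sum((((sil(d,[T(p,P,z0) for P in parts],w))-m)**2).sum()/max(m.sum(),1) for (d,_,w,parts),m in zip(obs,M))
    sp=np.array([[0,0,0],[.01,0,0],[0,.01,0],[0,0,.1]])[:len(p0)+1,:len(p0)]
    best=minimize(cost,p0,method='Nelder-Mead',options=dict(initial_simplex=np.array(p0)+sp,xatol=1e-4,fatol=1e-5))
    return best.x,best.fun
def hsv(d):return cv2.cvtColor(d['pixels'],cv2.COLOR_RGB2HSV).astype(int)
def draw(d,items,win,name,k):
    x0,y0,w,h=win
    im=cv2.resize(d['pixels'][y0:y0+h,x0:x0+w,::-1],(w*k,h*k),interpolation=cv2.INTER_CUBIC)
    for P,c in items:
        q=(hull(d,P)+.5-[x0,y0])*k-.5
        cv2.polylines(im,[np.round(q*16).astype(np.int32)],True,c,1,cv2.LINE_AA,4)
    cv2.imwrite('pics/'+name,im)
E
cat > a.py <<'E'
from fit import *
D={n:cap(n) for n in('top','side')}
W={'top':(285,145,100,115),'side':(205,210,125,100)}
t=D['top'];
e=ray(t,(345,178),.04);n=ray(t,(300,182),.04)
yaw=np.arctan2(*(e-n)[1::-1]);mid=n[:2]+.092*np.array([np.cos(yaw),np.sin(yaw)])
head=[];red=[];tabs=[];hol=[]
for c in D:
    d=D[c];H=hsv(d);h,s,v=H[...,0],H[...,1],H[...,2]
    def lim(m):
        z=np.zeros_like(m);x0,y0,w,hh=W[c];z[y0:y0+hh,x0:x0+w]=m[y0:y0+hh,x0:x0+w];return z
    m=lim((s<60)&(v>120))
    nl,L,st,_=cv2.connectedComponentsWithStats(m.astype(np.uint8));k=1+np.argmax(st[1:,4]);mh=L==k
    mr=lim(((h<8)|(h>172))&(s>140)&(v>80))
    nl,L,st,_=cv2.connectedComponentsWithStats(mr.astype(np.uint8));k=1+np.argmax(st[1:,4]);mr=L==k
    mb=lim((h>100)&(h<128)&(s>120)&(v>40));my=lim((h>20)&(h<34)&(s>150)&(v>90))
    nl,L,st,_=cv2.connectedComponentsWithStats(my.astype(np.uint8));k=1+np.argmax(st[1:,4]);my=L==k
    hm=(mb|my).astype(np.uint8);hm=cv2.morphologyEx(hm,cv2.MORPH_CLOSE,np.ones((7,7)))
    nl,L,st,_=cv2.connectedComponentsWithStats(hm);k=1+np.argmax(st[1:,4]);hm=L==k
    print(c,mh.sum(),mr.sum(),my.sum(),hm.sum())
    head.append((d,mh,W[c],[headtop()]));red.append((d,mr,W[c],[box(67.5,79.5,-35,35,8,52)]))
    tabs.append((d,my,W[c],[box(-63,-43,-25,25,28,73)]))
    hol.append((d,hm,W[c],[box(-65,65,-38,38,0,28),box(-63,-43,-25,25,28,73)]))
p0=[*mid,yaw]
print('rail0',p0)
for lab,o in(('both',head),('top',head[:1]),('side',head[1:])): print('rail',lab,fit(p0,o))
rp=fit(p0,head)[0]
hs=ray(t,(343,237),.04);ht=ray(t,(314,230),.073)
hy=np.arctan2(*(hs-ht)[1::-1]);hp0=[*(hs[:2]-.022*np.array([np.cos(hy),np.sin(hy)])),hy];print(hp0)
for lab,o in(('both',hol),('top',hol[:1]),('side',hol[1:])): print('holder',lab,fit(hp0,o))
hp=fit(hp0,hol)[0]
np.savez('p.npz',rail=rp,holder=hp)
for c in D:
    draw(D[c],[(T(rp,headtop()),(0,255,0)),(T(rp,box(-100,100,-32,32,0,8)),(255,255,0)),(T(rp,box(67.5,79.5,-35,35,8,52)),(255,0,255)),
     (T(hp,box(-65,65,-38,38,0,28)),(0,255,0)),(T(hp,box(-63,-43,-25,25,28,73)),(255,0,255)),(T(hp,cyl(34,34,40,40,22)),(255,255,255))],W[c],c+'_fit.png',6 if c=='side' else 5)
# pots
for q,z in(('pot_large',.09),('pot_medium',.084),('pot_small',.078),('polish_tin',.022)):
    for c in D:
        b=vision.boxes_of(c,q)
        if b: print(q,c,np.round(ray(D[c],b[0]['pixel'],z*.6),3),round(b[0]['conf'],2))
E
python3 a.py
```

```text
top 1004 266 178 1594
side 860 421 238 1423
rail0 [np.float64(0.6088695814209648), np.float64(-0.16246806191892638), np.float64(-1.5800056447498863)]
rail both (array([ 0.61460562, -0.15964601, -1.51290687]), np.float64(0.06505309111403881))
rail top (array([ 0.61520468, -0.16131833, -1.50821993]), np.float64(0.01341799314719687))
rail side (array([ 0.61396545, -0.15699876, -1.50700253]), np.float64(0.03483981095430649))
[np.float64(0.46485764758877307), np.float64(-0.13923727329948957), np.float64(-1.8418621566888327)]
holder both (array([ 0.46441318, -0.1391046 , -1.7616554 ]), np.float64(0.07308707552462283))
holder top (array([ 0.46443768, -0.13974529, -1.77104292]), np.float64(0.015594264466871517))
holder side (array([ 0.46422373, -0.13815337, -1.76379394]), np.float64(0.05548390884601691))
pot_large top [0.596 0.235 0.054] 0.8
pot_large side [0.579 0.231 0.054] 0.8
pot_medium top [0.481 0.31  0.05 ] 0.88
pot_medium side [0.466 0.316 0.05 ] 0.57
pot_small top [0.454 0.074 0.047] 0.65
pot_small side [0.438 0.102 0.047] 0.85
polish_tin top [0.539 0.185 0.013] 0.82
polish_tin side [0.525 0.181 0.013] 0.61
```

View pics/top_fit.png

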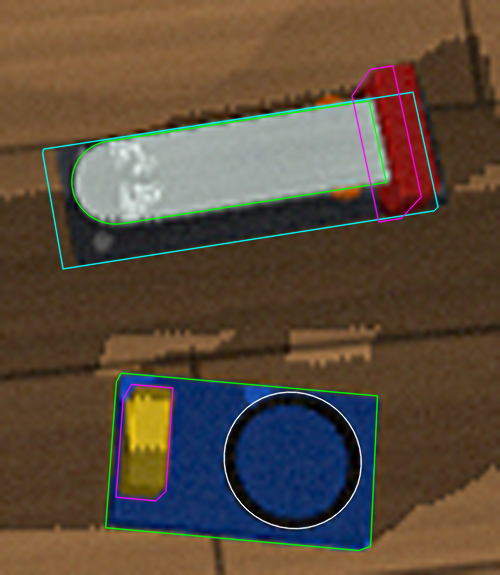

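View pics/side_fit.png

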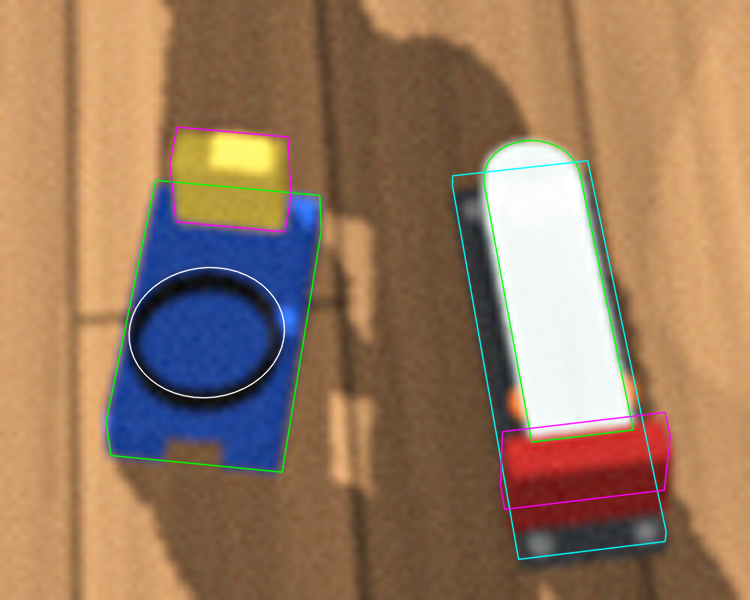

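```bash
cat > plan.py <<'E'
import sys
from h import *
from scipy.spatial.transform import Rotation as Ro
def plan(p,yaw):
    s=get_state();P=np.array(s['position']);R0=Ro.from_euler('xyz',s['tool_rot'])
    R=Ro.from_euler('xyz',[np.pi,0,yaw])
    print('t',round(s['time'],2),'pos',P.round(4),'rot',np.round(s['tool_rot'],3),'op',round(s['opening'],3),'F',np.round(s['wrist_force'],1),'q',np.round(s['joint_pos'],2))
    print(' rotvec(tool)',(R0.inv()*R).as_rotvec().round(3),'shift cm before rot',(R0.inv().apply(np.array(p)-P)*100).round(2),'after rot',(R.inv().apply(np.array(p)-P)*100).round(2))
if __name__=='__main__':
    a=[float(x) for x in sys.argv[1:]];plan(a[:3],a[3])
E
python3 plan.py 0.475 -0.087 0.14 2.944; python3 -c "
from rig import r; print(r.finger_overhang)"
```

```text
t 1.7 pos [0.2218 0.5843 0.2393] rot [3.142 0.    2.779] op 0.998 F [-0.5  0.7 -0.3] q [ 1.21  0.35  1.63 -0.    1.16 -0.  ]
 rotvec(tool) [ 0.     0.    -0.165] shift cm before rot [-47.49 -53.78   9.93] after rot [-38.   -60.86   9.93]
0.008
```

step_arm:
  moves:
    - [[0, 0, 0], [0, 0, -0.14]]
    - [[-2.4, -3.8, 0], [0, 0, -0.025]]
    - [[-2.4, -3.8, 0], [0, 0, 0]]
    - [[-2.4, -3.8, 0], [0, 0, 0]]
    - [[-2.4, -3.8, 0], [0, 0, 0]]
    - [[-2.4, -3.8, 0], [0, 0, 0]]
    - [[-2.4, -3.8, 0], [0, 0, 0]]
    - [[-2.4, -3.8, 0], [0, 0, 0]]
  gripper: 0.4

```text
time: 2.5
position: [0.3335, 0.2885, 0.2395]
tool_rot: [3.141, 0.001, 2.944]
wrist_force: [1.5, -0.8, 0.1]
opening: 0.604
```

step_arm:
  moves:
    - [[-2.4, -3.8, 0.5], [0, 0, 0]]
    - [[-2.4, -3.8, 0.5], [0, 0, 0]]
    - [[-2.4, -3.8, 1], [0, 0, 0]]
    - [[-2.4, -3.8, 1.5], [0, 0, 0]]
    - [[-2.4, -3.8, 1.5], [0, 0, 0]]
    - [[-2.4, -3.8, 1.5], [0, 0, 0]]
    - [[-2.4, -3.8, 1.5], [0, 0, 0]]
    - [[-2.4, -3.8, 1.5], [0, 0, 0]]

```text
time: 3.3
position: [0.4624, -0.0477, 0.144]
tool_rot: [3.141, 0.001, 2.944]
wrist_force: [1.5, 1.3, 1.0]
opening: 0.596
```

```bash
python3 plan.py 0.475 -0.087 0.045 2.944
```

```text
t 3.3 pos [ 0.4624 -0.0477  0.144 ] rot [3.141e+00 1.000e-03 2.944e+00] op 0.596 F [1.5 1.3 1. ] q [-0.11  0.23  2.06  0.    0.85 -1.48]
 rotvec(tool) [ 0.     0.001 -0.   ] shift cm before rot [-2.   -3.61  9.9 ] after rot [-2.01 -3.61  9.9 ]
```

step_arm:
  moves:
    - [[0, 0, 0], [0, 0, 0]]
    - [[0, 0, 0], [0, 0, 0]]

```text
time: 3.5
position: [0.4615, -0.0465, 0.1439]
tool_rot: [3.142, -0.001, 2.941]
wrist_force: [-0.1, -0.2, 0.3]
opening: 0.598
```

```bash
python3 plan.py 0.475 -0.087 0.045 2.944
```

```text
t 3.5 pos [ 0.4615 -0.0465  0.1439] rot [ 3.142e+00 -1.000e-03  2.941e+00] op 0.598 F [-0.1 -0.2  0.3] q [-0.1   0.23  2.06  0.    0.86 -1.47]
 rotvec(tool) [ 0.    -0.001 -0.003] shift cm before rot [-2.14 -3.7   9.89] after rot [-2.12 -3.7   9.89]
```

step_arm:
  moves:
    - [[-2.1, -3.7, 0], [0, 0, 0]]
    - [[0, 0, 3], [0, 0, 0]]
    - [[0, 0, 3], [0, 0, 0]]
    - [[0, 0, 2.5], [0, 0, 0]]
    - [[0, 0, 1.4], [0, 0, 0]]
    - [[0, 0, 0], [0, 0, 0]]

```text
time: 4.1
position: [0.4738, -0.0846, 0.0442]
tool_rot: [3.141, -0.003, 2.945]
wrist_force: [-0.1, -1.0, -0.3]
opening: 0.602
```

```bash
python3 plan.py 0.475 -0.087 0.045 2.944
python3 - <<'E'
from h import *
d=cap('side','s1.png');a=d['pixels'][190:310,180:340,::-1];cv2.imwrite('pics/s1z.png',cv2.resize(a,(800,600),interpolation=cv2.INTER_CUBIC))
E
```

```text
t 4.1 pos [ 0.4738 -0.0846  0.0442] rot [ 3.141e+00 -3.000e-03  2.945e+00] op 0.602 F [-0.1 -1.  -0.3] q [-0.18  0.43  2.08  0.    0.64 -1.55]
 rotvec(tool) [ 0.    -0.003  0.001] shift cm before rot [-0.17 -0.21 -0.08] after rot [-0.17 -0.21 -0.08]
```

View pics/s1z.png

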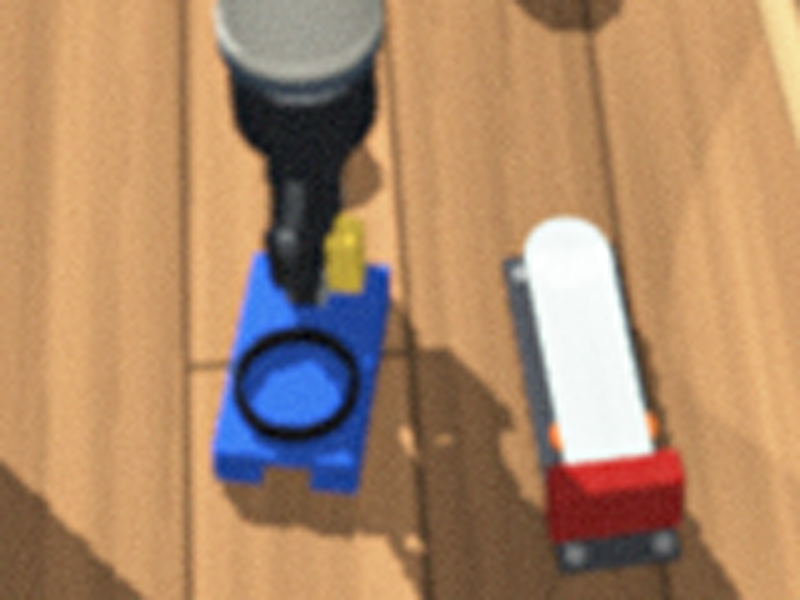

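The finger sits in front of the tab near zoom pixel (305,300), a few mm left of the tab's middle (317). I'll nudge it over and then grip.

step_arm:
  moves:
    - [[-0.4, -0.2, 0], [0, 0, 0]]
    - [[0, 0, 0], [0, 0, 0]]

```text
time: 4.35
position: [0.4801, -0.0889, 0.0466]
tool_rot: [3.142, 0.003, 2.944]
wrist_force: [-0.1, -0.1, -0.2]
opening: 0.596
```

step_arm:
  moves:
    - [[0, 0, 0], [0, 0, 0]]
    - [[0, 0, 0], [0, 0, 0]]
    - [[0, 0, 0], [0, 0, 0]]
    - [[0, 0, 0], [0, 0, 0]]
    - [[0, 0, 0], [0, 0, 0]]
  gripper: 1
  grip_force: 90

```text
time: 4.85
position: [0.4788, -0.0891, 0.046]
tool_rot: [-3.141, 0.001, 2.944]
wrist_force: [-2.1, -0.7, 8.0]
opening: 0.222
```

```bash
python3 plan.py 0.475 -0.087 0.145 2.944
```

```text
t 4.85 pos [ 0.4788 -0.0891  0.046 ] rot [-3.141e+00  1.000e-03  2.944e+00] op 0.222 F [-2.1 -0.7  8. ] q [-0.19  0.43  2.07 -0.    0.64 -1.56]
 rotvec(tool) [-0.     0.001 -0.   ] shift cm before rot [ 0.4   0.13 -9.9 ] after rot [ 0.41  0.14 -9.9 ]
```

step_arm:
  moves:
    - [[0, 0, -2], [0, 0, 0]]
    - [[0, 0, -2], [0, 0, 0]]
    - [[0, 0, -2], [0, 0, -0.06]]
    - [[0, 0, 0], [0, 0, -0.1]]
    - [[0, 0, 0], [0, 0, -0.1]]
    - [[0, 0, 0], [0, 0, 0]]

```text
time: 5.45
position: [0.4782, -0.0888, 0.1053]
tool_rot: [3.141, -0.0, -3.078]
wrist_force: [-0.1, 0.3, -3.3]
opening: 0.217
```

```bash
python3 plan.py 0.604 0.0786 0.105 3.204
```

```text
t 5.45 pos [ 0.4782 -0.0888  0.1053] rot [ 3.141 -0.    -3.078] op 0.217 F [-0.1  0.3 -3.3] q [-0.19  0.32  2.04  0.    0.78 -1.82]
 rotvec(tool) [ 0.    -0.     0.001] shift cm before rot [-13.62  15.91   0.03] after rot [-13.6   15.92   0.03]
```

step_arm:
  moves:
    - [[-2.3, 2.6, 0], [0, 0, 0]]
    - [[-2.3, 2.7, 0], [0, 0, 0]]
    - [[-2.3, 2.6, 0], [0, 0, 0]]
    - [[-2.3, 2.7, 0], [0, 0, 0]]
    - [[-2.2, 2.6, 0], [0, 0, 0]]
    - [[-2.2, 2.7, 0], [0, 0, 0]]
    - [[0, 0, 1], [0, 0, 0]]
    - [[0, 0, 0], [0, 0, 0]]

```text
time: 6.25
position: [0.6031, 0.0787, 0.0935]
tool_rot: [-3.141, -0.003, -3.08]
wrist_force: [-1.5, -0.9, -3.2]
opening: 0.219
```

```bash
cat > b.py <<'E'
from fit import *
import sys
tag=sys.argv[1];zo=float(sys.argv[2]);rail=np.array([0.6146,-0.1592,-1.508])
off=float(sys.argv[3])  # holder x in rail frame guess
D={n:cap(n) for n in('top','side')}
s=get_state();print(s['time'],np.round(s['position'],4),np.round(s['tool_rot'],3),np.round(s['wrist_force'],1))
hp=np.array([rail[0]+off*np.cos(rail[2]),rail[1]+off*np.sin(rail[2]),rail[2]])
W={'top':(255,145,120,70),'side':(230,180,110,120)}
for c in D:
    draw(D[c],[(T(rail,headtop()),(0,255,0)),(T(hp,box(-65,65,-38,38,0,28),zo),(0,255,0)),(T(hp,cyl(34,34,40,40,22),zo),(255,255,255)),(T(hp,box(-63,-43,-25,25,28,73),zo),(255,0,255))],W[c],f'{c}_{tag}.png',6 if c=='top' else 5)
    cv2.imwrite(f'pics/{c}_{tag}_raw.png',D[c]['pixels'][:,:,::-1])
E
python3 b.py pre 0.072 -0.185
```

```text
6.35 [0.603  0.0777 0.0945] [-3.141e+00 -3.000e-03 -3.081e+00] [ 0.1  0.2 -3.4]
```

View pics/top_pre.png

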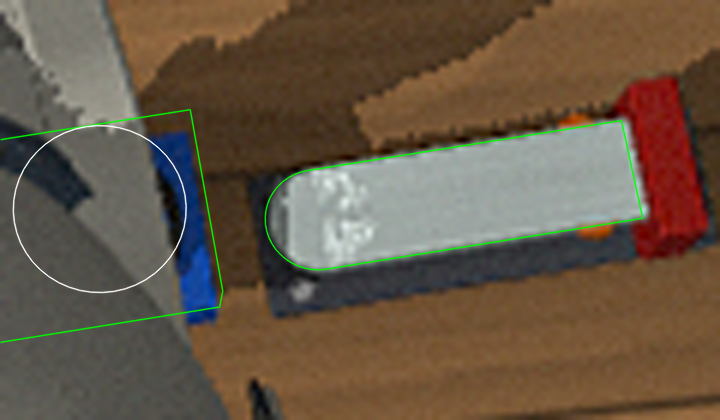

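View pics/side_pre.png

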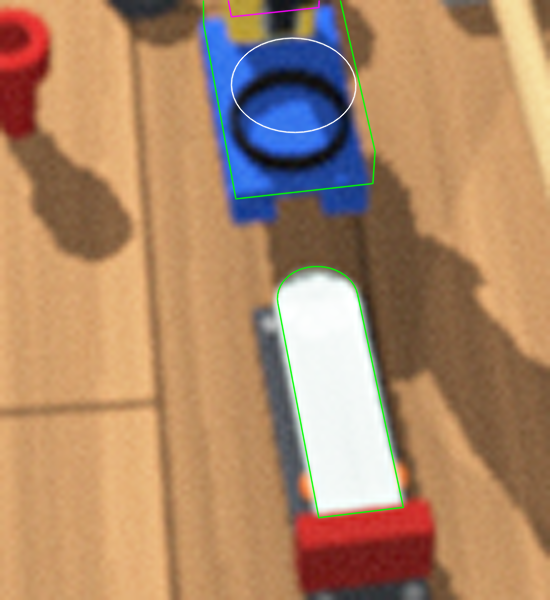

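```bash
python3 b.py pre2 0.0485 -0.185
```

```text
6.45 [0.6037 0.0775 0.0952] [-3.141e+00 -1.000e-03 -3.081e+00] [ 0.4  0.7 -3.7]
```

View pics/top_pre2.png

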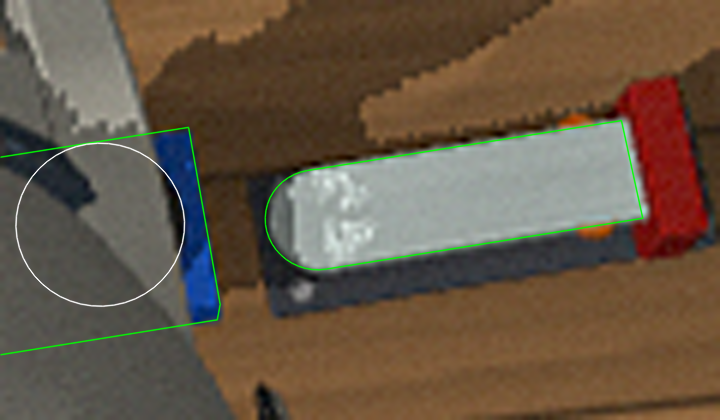

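View pics/side_pre2.png

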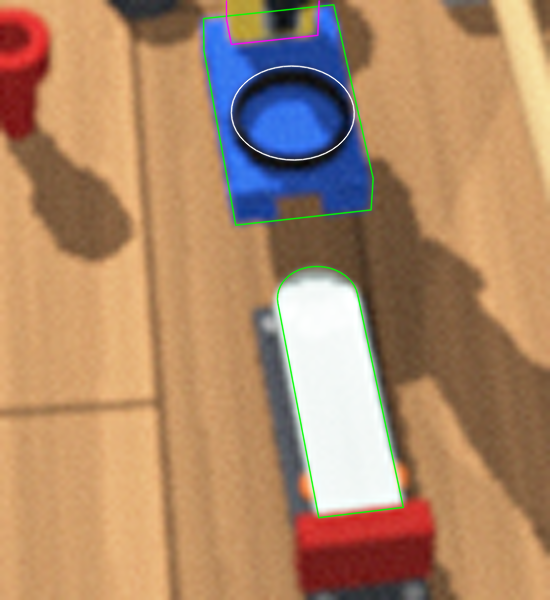

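step_arm:
  moves:
    - [[-0.1, 0, 1.2], [0, 0, 0]]
    - [[0, 0, 1.2], [0, 0, 0]]
    - [[0, 0, 0.1], [0, 0, 0]]
    - [[0, 0, 0], [0, 0, 0]]

```text
time: 6.85
position: [0.6047, 0.0781, 0.0693]
tool_rot: [-3.141, -0.002, -3.08]
wrist_force: [-0.0, 0.5, -2.7]
opening: 0.222
```

```bash
python3 plan.py 0.6089 -0.0063 0.070 3.204; python3 b.py low 0.024 -0.185
```

```text
t 6.85 pos [0.6047 0.0781 0.0693] rot [-3.141e+00 -2.000e-03 -3.080e+00] op 0.222 F [-0.   0.5 -2.7] q [ 0.13  0.53  1.79  0.    0.82 -1.51]
 rotvec(tool) [-0.    -0.002 -0.001] shift cm before rot [ 0.11 -8.45 -0.06] after rot [ 0.11 -8.45 -0.07]
6.95 [0.6055 0.0783 0.0703] [ 3.142 -0.    -3.08 ] [-0.6 -0.4 -3.6]
```

View pics/top_low.png

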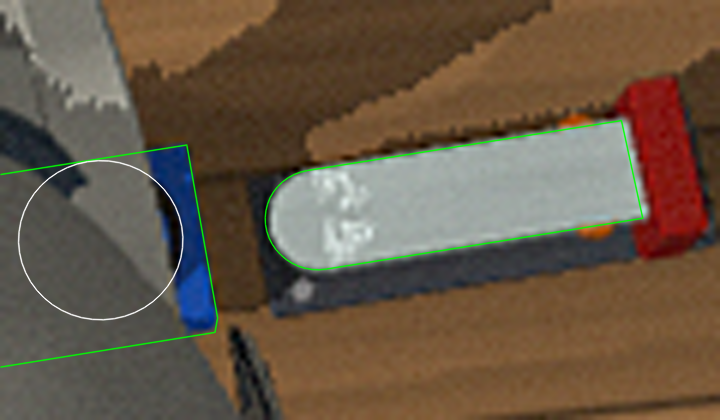

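View pics/side_low.png

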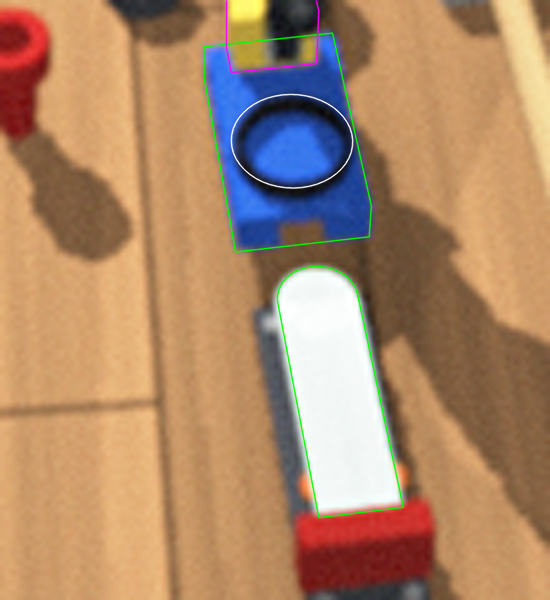

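Both views show the holder outline lying on the model, with holder and rail coaxial. Sliding in now.

step_arm:
  moves:
    - [[0, -1.5, 0], [0, 0, 0]]
    - [[0, -1.5, 0], [0, 0, 0]]
    - [[0, -1, 0], [0, 0, 0]]
    - [[0, -1, 0], [0, 0, 0]]
    - [[0, -1, 0], [0, 0, 0]]
    - [[0, -1, 0], [0, 0, 0]]
    - [[0, -1, 0], [0, 0, 0]]
    - [[0, 0, 0], [0, 0, 0]]

```text
time: 7.75
position: [0.6105, -0.0028, 0.0703]
tool_rot: [-3.141, 0.0, -3.08]
wrist_force: [-0.2, 0.8, -3.2]
opening: 0.22
```

```bash
python3 plan.py 0.6159 -0.1082 0.070 3.204; python3 b.py in1 0.024 -0.105
```

```text
t 7.75 pos [ 0.6105 -0.0028  0.0703] rot [-3.141  0.    -3.08 ] op 0.22 F [-0.2  0.8 -3.2] q [-0.01  0.53  1.79 -0.    0.82 -1.64]
 rotvec(tool) [-0.     0.    -0.001] shift cm before rot [  0.1  -10.55   0.03] after rot [  0.12 -10.55   0.03]
7.85 [ 0.6104 -0.0017  0.0703] [ 3.141 -0.    -3.08 ] [-1.2 -0.3 -3.5]
```

View pics/side_in1.png

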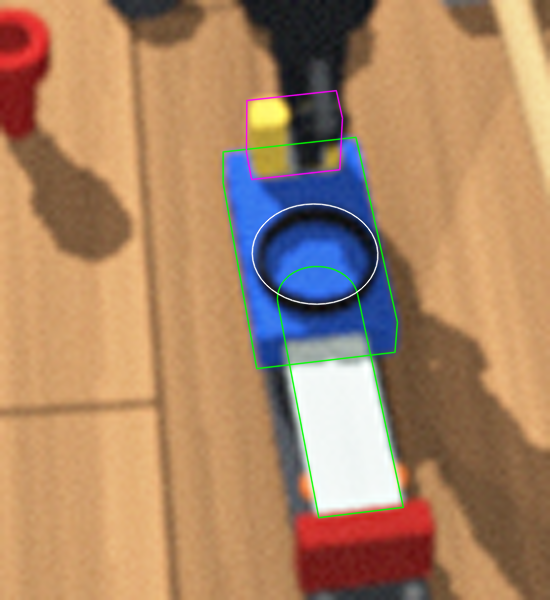

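View pics/top_in1.png

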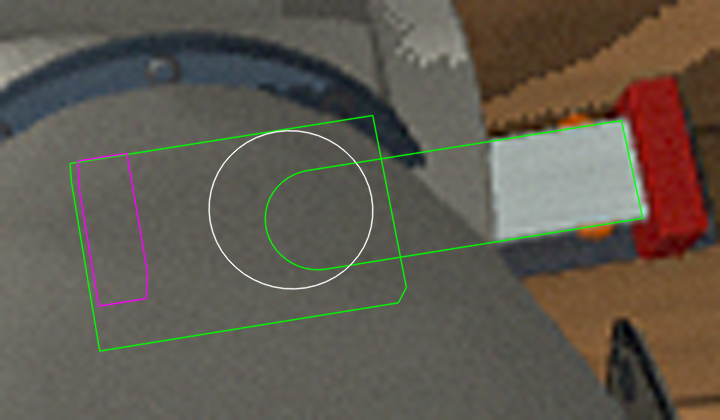

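step_arm:
  moves:
    - [[0, -1.5, 0], [0, 0, 0]]
    - [[0, -1.5, 0], [0, 0, 0]]
    - [[0, -1.5, 0], [0, 0, 0]]
    - [[0, -1.5, 0], [0, 0, 0]]
    - [[0, -1.5, 0], [0, 0, 0]]
    - [[0, 0, 0], [0, 0, 0]]

```text
time: 8.45
position: [0.6153, -0.0788, 0.0703]
tool_rot: [-3.141, 0.0, -3.081]
wrist_force: [0.3, -0.3, -3.7]
opening: 0.222
```

step_arm:
  moves:
    - [[0, -0.5, 0], [0, 0, 0]]
    - [[0, -0.5, 0], [0, 0, 0]]
    - [[0, 0, 0], [0, 0, 0]]

```text
time: 8.75
position: [0.6152, -0.0856, 0.07]
tool_rot: [3.14, -0.001, -3.08]
wrist_force: [-0.7, 1.8, -3.4]
opening: 0.222
```

step_arm:
  moves:
    - [[0, -0.5, 0], [0, 0, 0]]
    - [[0, -0.5, 0], [0, 0, 0]]
    - [[0, 0, 0], [0, 0, 0]]

```text
time: 9.05
position: [0.6159, -0.0963, 0.07]
tool_rot: [3.141, -0.001, -3.079]
wrist_force: [-0.2, 0.1, -5.9]
opening: 0.221
```

step_arm:
  moves:
    - [[0, -0.5, 0], [0, 0, 0]]
    - [[0, -0.2, 0], [0, 0, 0]]
    - [[0, 0, 0], [0, 0, 0]]

```text
time: 9.35
position: [0.6168, -0.104, 0.0703]
tool_rot: [-3.141, 0.0, -3.079]
wrist_force: [-1.3, -2.9, -5.6]
opening: 0.222
```

```bash
python3 plan.py 0.6159 -0.1082 0.070 3.204; python3 b.py in2 0.024 0
```

```text
t 9.35 pos [ 0.6168 -0.104   0.0703] rot [-3.141  0.    -3.079] op 0.222 F [-1.3 -2.9 -5.6] q [-0.17  0.55  1.75 -0.    0.84 -1.8 ]
 rotvec(tool) [-0.001  0.    -0.   ] shift cm before rot [ 0.11 -0.41  0.03] after rot [ 0.11 -0.41  0.03]
9.45 [ 0.6167 -0.104   0.0702] [-3.141 -0.    -3.079] [-0.7 -4.1 -5.4]
```

View pics/side_in2.png

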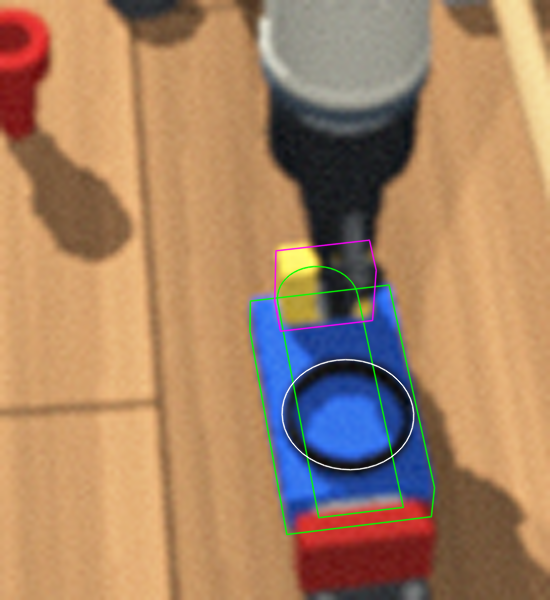

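View pics/top_in2.png

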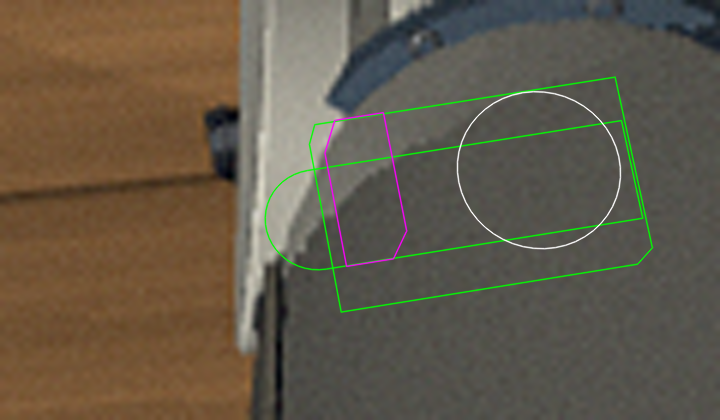

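step_arm:
  moves:
    - [[0, -0.2, 0], [0, 0, 0]]
    - [[0, 0, 0], [0, 0, 0]]
    - [[0, 0, 0], [0, 0, 0]]

```text
time: 9.75
position: [0.6168, -0.1056, 0.0703]
tool_rot: [-3.141, -0.0, -3.079]
wrist_force: [-0.8, -4.6, -3.4]
opening: 0.223
```

step_arm:
  moves:
    - [[0, -0.2, 0], [0, 0, 0]]
    - [[0, 0, 0], [0, 0, 0]]
    - [[0, 0, 0], [0, 0, 0]]

```text
time: 10.05
position: [0.6171, -0.1074, 0.0703]
tool_rot: [-3.141, 0.0, -3.079]
wrist_force: [-1.8, -2.6, -4.2]
opening: 0.221
```

step_arm:
  moves:
    - [[0, -0.1, 0], [0, 0, 0]]
    - [[0, 0, 0], [0, 0, 0]]
    - [[0, 0, 0], [0, 0, 0]]

```text
time: 10.35
position: [0.6173, -0.1082, 0.0704]
tool_rot: [3.142, 0.0, -3.079]
wrist_force: [-0.5, -0.1, -4.1]
opening: 0.217
```

```bash
python3 b.py in3 0.024 0
```

```text
10.45 [ 0.6172 -0.1082  0.0704] [ 3.142  0.    -3.079] [ 0.3 -1.2 -3. ]
```

View pics/side_in3.png

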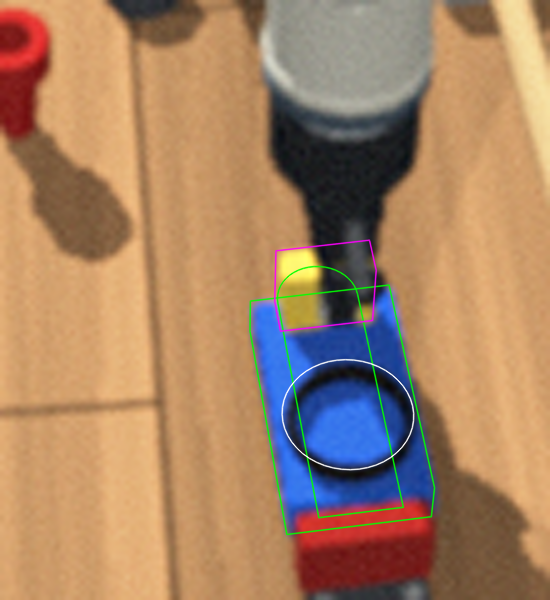

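Force fell from −4.6 N to about 0, so it is centred in the detent. Next: lower it onto the rail, release and inspect.

step_arm:
  moves:
    - [[0, 0, 0.2], [0, 0, 0]]
    - [[0, 0, 0.15], [0, 0, 0]]
    - [[0, 0, 0], [0, 0, 0]]

```text
time: 10.75
position: [0.6172, -0.1082, 0.067]
tool_rot: [-3.142, 0.0, -3.079]
wrist_force: [-1.9, 0.5, 1.4]
opening: 0.222
```

step_arm:
  moves:
    - [[0, 0, 0], [0, 0, 0]]
    - [[0, 0, 0], [0, 0, 0]]
    - [[0, 0, 0], [0, 0, 0]]
    - [[0, 0, -2], [0, 0, 0]]
    - [[0, 0, -4], [0, 0, 0]]
    - [[0, 0, -4], [0, 0, 0]]
    - [[0, 0, -4], [0, 0, 0]]
    - [[0, 0, -2], [0, 0, 0]]
  gripper: 0.5

```text
time: 11.55
position: [0.6186, -0.1085, 0.2309]
tool_rot: [-3.14, 0.005, -3.079]
wrist_force: [-0.0, -0.3, -0.6]
opening: 0.5
```

step_arm:
  moves:
    - [[0, 4.5, 0], [0, 0, 0]]
    - [[0, 4.5, 0], [0, 0, 0]]
    - [[0, 4.5, 0], [0, 0, 0]]
    - [[0, 4.5, 0], [0, 0, 0]]
    - [[0, 4.5, 0], [0, 0, 0]]
    - [[0, 4.5, 0], [0, 0, 0]]
    - [[0, 0, 0], [0, 0, 0]]
  gripper: 0

```text
time: 12.25
position: [0.5998, 0.1661, 0.2269]
tool_rot: [3.14, 0.001, -3.075]
wrist_force: [-0.5, -0.9, 1.2]
opening: 0.996
```

```bash
python3 b.py home 0.021 0
python3 - <<'E'
from h import *
# networks on newest pictures
for q,z in(('pot_large',.09),('pot_medium',.084),('pot_small',.078)):
    pass
E
```

```text
12.35 [0.6001 0.1621 0.2267] [-3.141  0.    -3.077] [ 0.7 -0.1  0.7]
```

View pics/top_home_raw.png

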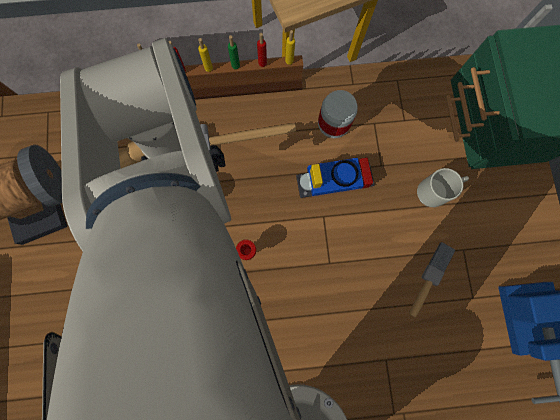

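View pics/top_home.png

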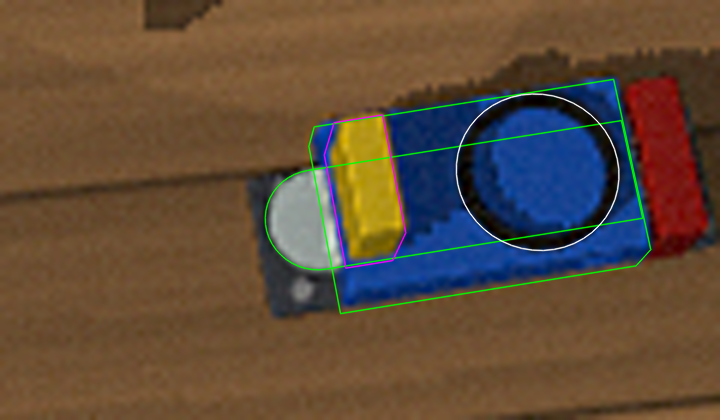

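View pics/side_home.png

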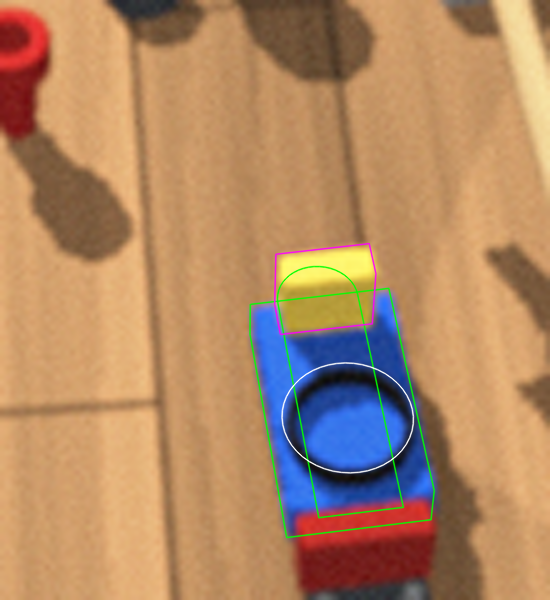

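Holder is home: outline, ring and tab match the model at rail x = 0 in both views, with a small gap to the red stop. Next, locate the pots from the first pictures.

```bash
cat > pots.py <<'E'
from fit import *
D={}
for c in('top','side'):
    d=dict(vision.capture(c));d['pixels']=cv2.imread(f'pics/{c}0.png')[:,:,::-1].copy();D[c]=d
par={'large':(24,30,34,66,90),'medium':(18,23,31,60,84),'small':(12,16,24,54,78)}
g={'large':(.59,.233),'medium':(.475,.313),'small':(.446,.088)}
def parts(n):
    a,b,c,z,h=par[n];return [cyl(a,b,0,z),cyl(c,c,z,h)]
res={}
for n in par:
    obs=[]
    for c in D:
        d=D[c];H=hsv(d);h,s,v=H[...,0],H[...,1],H[...,2]
        m={'large':(h>55)&(h<90)&(s>110)&(v>30),'medium':(s<45)&(v>110),'small':((h<8)|(h>172))&(s>140)&(v>50)}[n]
        q=proj(d,[*g[n],.05]);W=(int(q[0])-32,int(q[1])-32,64,64)
        z=np.zeros(m.shape,np.uint8);z[W[1]:W[1]+64,W[0]:W[0]+64]=m[W[1]:W[1]+64,W[0]:W[0]+64]
        z=cv2.morphologyEx(z,cv2.MORPH_CLOSE,np.ones((5,5)))
        nl,L,st,_=cv2.connectedComponentsWithStats(z);k=1+np.argmax(st[1:,4]);m=L==k
        mm=m.astype(np.uint8);cs,_=cv2.findContours(mm,cv2.RETR_EXTERNAL,cv2.CHAIN_APPROX_NONE);cv2.drawContours(mm,cs,-1,1,-1)
        obs.append((d,mm>0,W,parts(n)))
    out=[]
    for o in(obs,obs[:1],obs[1:]):
        f=lambda p:[*p,0]
        M=[maskup(m,w) for _,m,w,_ in o]
        cost=lambda p:sum(((sil(d,[T([*p,0],P) for P in pp],w)-m)**2).sum()/m.sum() for (d,_,w,pp),m in zip(o,M))
        b=minimize(cost,g[n],method='Nelder-Mead',options=dict(initial_simplex=np.array(g[n])+[[0,0],[.015,0],[0,.015]],xatol=1e-4))
        out.append((b.x.round(4),round(b.fun,3)))
    print(n,out);p=[*out[0][0],0];res[n]=p
    for d,_,W,pp in obs:
        draw(d,[(T(p,P),(255,0,255)) for P in pp],W,f"{n}_{'top' if d is D['top'] else 'side'}.png",6)
ims=[np.vstack([cv2.resize(cv2.imread(f'pics/{n}_{c}.png'),(260,260)) for c in D]) for n in par]
cv2.imwrite('pics/pots.png',np.hstack(ims))
E
python3 pots.py
```

```text
large [(array([0.5883, 0.2266]), np.float64(0.12)), (array([0.5888, 0.2264]), np.float64(0.03)), (array([0.588 , 0.2279]), np.float64(0.085))]
medium [(array([0.4698, 0.3057]), np.float64(0.168)), (array([0.4705, 0.3062]), np.float64(0.134)), (array([0.4692, 0.3062]), np.float64(0.027))]
small [(array([0.4495, 0.0805]), np.float64(0.061)), (array([0.4503, 0.0806]), np.float64(0.025)), (array([0.4492, 0.0806]), np.float64(0.032))]
```

View pics/pots.png

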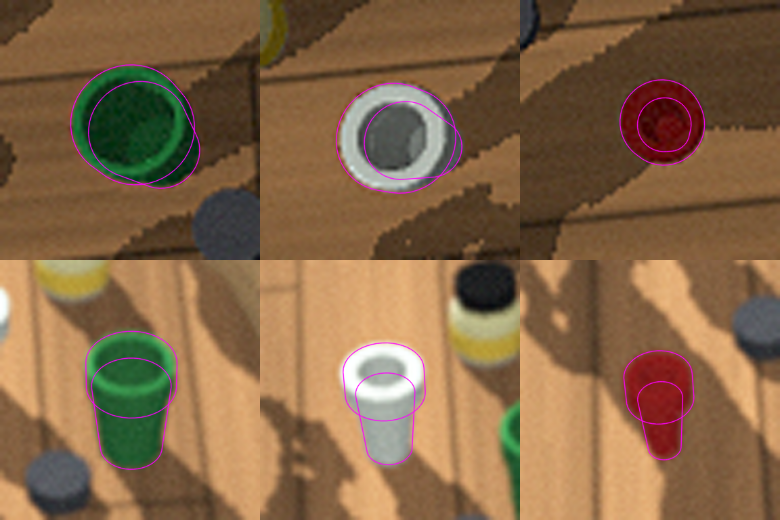

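Fits agree between the views to about 1.5 mm. Going to the green pot.

```bash
python3 plan.py 0.5885 0.227 0.062 3.204; python3 plan.py 0.5885 0.227 0.062 2.9
```

```text
t 12.45 pos [0.6003 0.1603 0.2267] rot [-3.141 -0.    -3.08 ] op 0.999 F [-0.1  0.   0.5] q [ 0.26  0.36  1.65 -0.    1.13 -1.37]
 rotvec(tool) [-0. -0. -0.] shift cm before rot [ 0.76  6.73 16.47] after rot [ 0.76  6.73 16.47]
t 12.45 pos [0.6003 0.1603 0.2267] rot [-3.141 -0.    -3.08 ] op 0.999 F [-0.1  0.   0.5] q [ 0.26  0.36  1.65 -0.    1.13 -1.37]
 rotvec(tool) [-0.    -0.     0.304] shift cm before rot [ 0.76  6.73 16.47] after rot [ 2.74  6.19 16.47]
```

step_arm:
  moves:
    - [[0.4, 3.4, 2], [0, 0, 0]]
    - [[0.4, 3.3, 3], [0, 0, 0]]
    - [[0, 0, 3], [0, 0, 0]]
    - [[0, 0, 1], [0, 0, 0]]
    - [[0, 0, 0], [0, 0, 0]]
    - [[0, 0, 0], [0, 0, 0]]

```text
time: 13.05
position: [0.5891, 0.2266, 0.1379]
tool_rot: [3.141, 0.001, -3.081]
wrist_force: [-0.5, -0.2, 0.3]
opening: 1.0
```

```bash
python3 plan.py 0.5885 0.227 0.062 3.204
```

```text
t 13.05 pos [0.5891 0.2266 0.1379] rot [ 3.141e+00  1.000e-03 -3.081e+00] op 1.0 F [-0.5 -0.2  0.3] q [ 0.36  0.47  1.7  -0.    0.97 -1.27]
 rotvec(tool) [ 0.     0.001 -0.002] shift cm before rot [0.07 0.05 7.59] after rot [0.06 0.05 7.59]
```

step_arm:
  moves:
    - [[0, 0, 2], [0, 0, 0]]
    - [[0, 0, 2.5], [0, 0, 0]]
    - [[0, 0, 2], [0, 0, 0]]
    - [[0, 0, 1.1], [0, 0, 0]]
    - [[0, 0, 0], [0, 0, 0]]

```text
time: 13.55
position: [0.5882, 0.227, 0.0606]
tool_rot: [-3.141, -0.001, -3.08]
wrist_force: [-0.3, -0.2, 1.2]
opening: 0.999
```

step_arm:
  moves:
    - [[0, 0, 0], [0, 0, 0]]
    - [[0, 0, 0], [0, 0, 0]]
    - [[0, 0, 0], [0, 0, 0]]
    - [[0, 0, 0], [0, 0, 0]]
  gripper: 1
  grip_force: 50

```text
time: 13.95
position: [0.5893, 0.2277, 0.0627]
tool_rot: [3.141, 0.003, -3.079]
wrist_force: [-0.6, -3.0, 6.0]
opening: 0.774
```

step_arm:
  moves:
    - [[0, 0, -1], [0, 0, 0]]
    - [[0, 0, -2.5], [0, 0, 0]]
    - [[0, 0, -3.5], [0, 0, 0]]
    - [[0, 0, -3], [0, 0, 0]]
    - [[0, 0, 0], [0, 0, 0]]

```text
time: 14.45
position: [0.5908, 0.2287, 0.1664]
tool_rot: [3.139, 0.008, -3.079]
wrist_force: [0.6, 0.8, -1.4]
opening: 0.766
```

```bash
python3 plan.py 0.616 -0.183 0.161 3.204
```

```text
t 14.45 pos [0.5908 0.2287 0.1664] rot [ 3.139  0.008 -3.079] op 0.766 F [ 0.6  0.8 -1.4] q [ 0.37  0.44  1.68  0.    1.01 -1.27]
 rotvec(tool) [ 0.003  0.008 -0.   ] shift cm before rot [  0.05 -41.25   0.43] after rot [  0.05 -41.25   0.54]
```

step_arm:
  moves:
    - [[0, -2.5, -2], [0, 0, 0]]
    - [[0, -4.5, 0], [0, 0, 0]]
    - [[0, -4.5, 0], [0, 0, 0]]
    - [[0, -4.5, 0], [0, 0, 0]]
    - [[0, -4.5, 0], [0, 0, 0]]
    - [[0, -4.5, 0], [0, 0, 0]]
    - [[0, -4.5, 0], [0, 0, 0]]
    - [[0, -4, 0], [0, 0, 0]]

```text
time: 15.25
position: [0.6085, -0.1088, 0.1807]
tool_rot: [3.142, -0.0, -3.08]
wrist_force: [1.0, 0.0, -0.9]
opening: 0.766
```

step_arm:
  moves:
    - [[0, -4, 0], [0, 0, 0]]
    - [[0, -2.5, 0], [0, 0, 0]]
    - [[0, -1, 0], [0, 0, 0]]
    - [[0, 0, 0], [0, 0, 0]]
    - [[0, 0, 0], [0, 0, 0]]
    - [[0, 0, 0], [0, 0, 0]]

```text
time: 15.85
position: [0.6135, -0.1802, 0.1807]
tool_rot: [3.141, -0.0, -3.078]
wrist_force: [-0.4, -1.0, -2.0]
opening: 0.77
```

```bash
python3 plan.py 0.616 -0.183 0.1105 3.204
```

```text
t 15.85 pos [ 0.6135 -0.1802  0.1807] rot [ 3.141 -0.    -3.078] op 0.77 F [-0.4 -1.  -2. ] q [-0.29  0.43  1.65  0.    1.06 -1.92]
 rotvec(tool) [ 0.001 -0.     0.001] shift cm before rot [-0.24 -0.3   7.02] after rot [-0.23 -0.3   7.02]
```

step_arm:
  moves:
    - [[-0.2, -0.3, 1], [0, 0, 0]]
    - [[0, 0, 2], [0, 0, 0]]
    - [[0, 0, 1.5], [0, 0, 0]]
    - [[0, 0, 0.8], [0, 0, 0]]
    - [[0, 0, 0], [0, 0, 0]]
    - [[0, 0, 0], [0, 0, 0]]

```text
time: 16.45
position: [0.616, -0.1844, 0.1279]
tool_rot: [-3.142, -0.0, -3.079]
wrist_force: [0.2, 0.2, -0.8]
opening: 0.771
```

```bash
python3 plan.py 0.616 -0.183 0.1105 3.204
python3 - <<'E'
from fit import *
s=get_state();d=cap('side')
rail=np.array([0.6146,-0.1592,-1.508]);z=s['position'][2]-.0615
p=[.616,-.182,0]
draw(d,[(T(rail,cyl(34,34,40,40,22),.021),(255,255,255)),(T(p,cyl(34,34,66,90),z),(255,0,255)),(T(p,cyl(24,30,0,66),z),(0,255,255))],(230,190,110,120),'pl.png',5)
E
```

```text
t 16.45 pos [ 0.616  -0.1844  0.1279] rot [-3.142 -0.    -3.079] op 0.771 F [ 0.2  0.2 -0.8] q [-0.29  0.5   1.68 -0.    0.96 -1.93]
 rotvec(tool) [-0. -0. -0.] shift cm before rot [-0.01  0.14  1.74] after rot [-0.01  0.14  1.74]
```

View pics/pl.png

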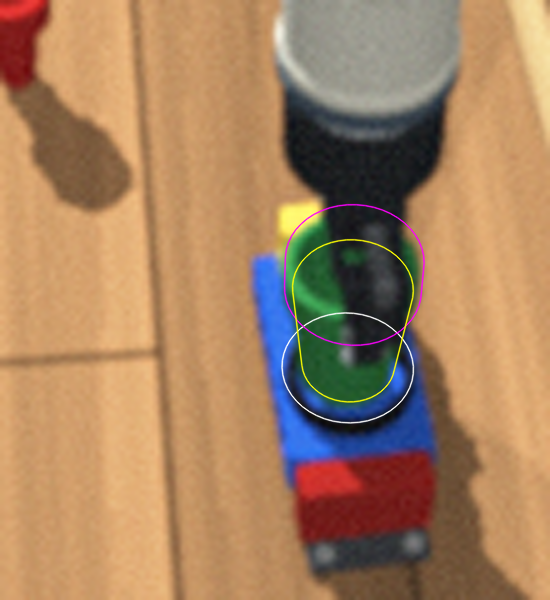

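Pot foot (≈347,385) is over the ring's centre (≈350,380). Lowering.

step_arm:
  moves:
    - [[-0.1, 0.1, 0.5], [0, 0, 0]]
    - [[0, 0, 0.5], [0, 0, 0]]
    - [[0, 0, 0.3], [0, 0, 0]]
    - [[0, 0, 0.2], [0, 0, 0]]
    - [[0, 0, 0.1], [0, 0, 0]]
    - [[0, 0, 0], [0, 0, 0]]

```text
time: 17.1
position: [0.6168, -0.1835, 0.1119]
tool_rot: [-3.142, 0.0, -3.079]
wrist_force: [0.1, -0.3, -1.3]
opening: 0.771
```

```bash
python3 plan.py 0.616 -0.183 0.1105 3.204
```

```text
t 17.1 pos [ 0.6168 -0.1835  0.1119] rot [-3.142  0.    -3.079] op 0.771 F [ 0.1 -0.3 -1.3] q [-0.29  0.52  1.69  0.    0.93 -1.92]
 rotvec(tool) [-0.  0. -0.] shift cm before rot [0.08 0.05 0.14] after rot [0.08 0.05 0.14]
```

step_arm:
  moves:
    - [[0, 0, 0.1], [0, 0, 0]]
    - [[0, 0, 0.05], [0, 0, 0]]
    - [[0, 0, 0], [0, 0, 0]]

```text
time: 17.4
position: [0.6173, -0.1836, 0.1117]
tool_rot: [-3.141, 0.001, -3.079]
wrist_force: [-2.0, 0.1, 8.3]
opening: 0.768
```

step_arm:
  moves:
    - [[0, 0, 0.1], [0, 0, 0]]
    - [[0, 0, 0], [0, 0, 0]]

```text
time: 17.6
position: [0.6176, -0.1836, 0.1116]
tool_rot: [-3.141, 0.002, -3.079]
wrist_force: [-5.5, 2.0, 16.8]
opening: 0.771
```

step_arm:
  moves:
    - [[0, 0, 0.1], [0, 0, 0]]
    - [[0, 0, 0], [0, 0, 0]]

```text
time: 17.8
position: [0.6179, -0.1837, 0.1116]
tool_rot: [-3.141, 0.003, -3.079]
wrist_force: [-6.4, 1.9, 24.8]
opening: 0.772
```

step_arm:
  moves:
    - [[0, 0, -0.25], [0, 0, 0]]
    - [[0, 0, 0], [0, 0, 0]]

```text
time: 18.0
position: [0.6173, -0.1837, 0.1117]
tool_rot: [-3.141, 0.002, -3.079]
wrist_force: [-0.4, -0.4, 8.0]
opening: 0.774
```

step_arm:
  moves:
    - [[0, 0, 0], [0, 0, 0]]
    - [[0, 0, 0], [0, 0, 0]]
    - [[0, 0, 0], [0, 0, 0]]
    - [[0, 0, -1], [0, 0, 0]]
    - [[0, 0, -2], [0, 0, 0]]
    - [[0, 0, -4], [0, 0, 0]]
    - [[0, 0, -4], [0, 0, 0]]
  gripper: 0

```text
time: 18.7
position: [0.6162, -0.1833, 0.2219]
tool_rot: [3.141, -0.001, -3.079]
wrist_force: [0.1, 0.1, -0.2]
opening: 1.0
```

step_arm:
  moves:
    - [[0.5, 4.8, 0], [0, 0, 0]]
    - [[0.5, 4.8, 0], [0, 0, 0]]
    - [[0.5, 4.8, 0], [0, 0, 0]]
    - [[0.5, 4.8, 0], [0, 0, 0]]
    - [[0.5, 4.8, 0], [0, 0, 0]]
    - [[0.5, 4.8, 0], [0, 0, 0]]
    - [[0.5, 4.8, 0], [0, 0, 0]]
    - [[0.5, 4.8, 0], [0, 0, 0]]

```text
time: 19.5
position: [0.5524, 0.1992, 0.2216]
tool_rot: [3.141, 0.001, -3.079]
wrist_force: [1.6, 0.3, 0.2]
opening: 1.002
```

```bash
cat > chk.py <<'E'
from fit import *
import sys
tag=sys.argv[1];n=int(sys.argv[2])
D={c:cap(c) for c in('top','side')}
rail=np.array([0.6146,-0.1592,-1.508])
p=T(rail,[[.022,0,0]])[0];p=[p[0],p[1],0]
it=[(T(rail,box(-65,65,-38,38,0,28),.021),(0,255,0)),(T(rail,cyl(34,34,40,40,22),.021),(255,255,255))]
par=[(24,30,34,66,90),(18,23,31,60,84),(12,16,24,54,78)]
for i in range(n):
    a,b,c,z,h=par[i];it.append((T(p,cyl(c,c,z,h),.049+.03*i),(255,0,255)))
    if i==0: it.append((T(p,cyl(a,b,0,z),.049),(0,255,255)))
draw(D['top'],it,(285,130,100,80),f'top_{tag}.png',5);draw(D['side'],it,(240,190,90,110),f'side_{tag}.png',5)
a=cv2.imread(f'pics/top_{tag}.png');b=cv2.imread(f'pics/side_{tag}.png');
m=np.zeros((max(a.shape[0],b.shape[0]),a.shape[1]+b.shape[1],3),np.uint8);m[:a.shape[0],:a.shape[1]]=a;m[:b.shape[0],a.shape[1]:]=b
m=m if m.shape[1]<=800 else cv2.resize(m,None,fx=800/m.shape[1],fy=800/m.shape[1]);cv2.imwrite(f'pics/c_{tag}.png',m)
cv2.imwrite(f'pics/c_{tag}_rt.png',D['top']['pixels'][:,:,::-1]);cv2.imwrite(f'pics/c_{tag}_rs.png',D['side']['pixels'][:,:,::-1])
E
python3 chk.py L 1;python3 plan.py 0.470 0.306 0.15 3.204
```

```text
t 19.6 pos [0.552  0.2025 0.2215] rot [ 3.140e+00  1.000e-03 -3.075e+00] op 0.995 F [-0.4 -0.1 -0.1] q [ 0.35  0.31  1.73  0.    1.09 -1.29]
 rotvec(tool) [0.002 0.001 0.004] shift cm before rot [ 7.49 10.86  7.17] after rot [ 7.53 10.84  7.15]
```

View pics/c_L.png

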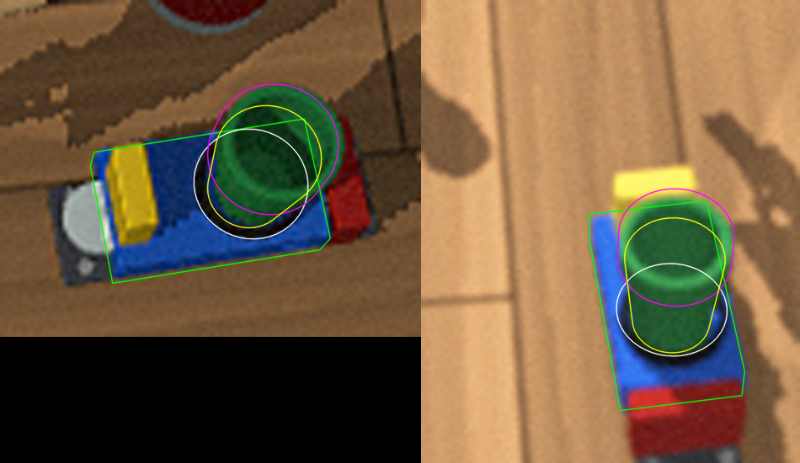

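Green pot sits inside the ring, upright, and the holder is still home. Next, the white pot.

step_arm:
  moves:
    - [[2.5, 3.6, 1], [0, 0, 0]]
    - [[2.5, 3.6, 2], [0, 0, 0]]
    - [[2.5, 3.6, 2], [0, 0, 0]]
    - [[0, 0, 2], [0, 0, 0]]
    - [[0, 0, 0], [0, 0, 0]]
    - [[0, 0, 0], [0, 0, 0]]

```text
time: 20.2
position: [0.4718, 0.3, 0.1514]
tool_rot: [-3.141, 0.0, -3.08]
wrist_force: [-0.4, 0.7, -0.5]
opening: 1.002
```

```bash
python3 plan.py 0.470 0.306 0.065 3.204
```

```text
t 20.2 pos [0.4718 0.3    0.1514] rot [-3.141  0.    -3.08 ] op 1.002 F [-0.4  0.7 -0.5] q [ 0.56  0.35  1.85 -0.    0.93 -1.07]
 rotvec(tool) [-0.  0. -0.] shift cm before rot [0.14 0.61 8.64] after rot [0.14 0.61 8.64]
```

step_arm:
  moves:
    - [[0.1, 0.6, 1], [0, 0, 0]]
    - [[0, 0, 3], [0, 0, 0]]
    - [[0, 0, 3], [0, 0, 0]]
    - [[0, 0, 1.5], [0, 0, 0]]
    - [[0, 0, 0.1], [0, 0, 0]]
    - [[0, 0, 0], [0, 0, 0]]
    - [[0, 0, 0], [0, 0, 0]]

```text
time: 20.9
position: [0.471, 0.3068, 0.0661]
tool_rot: [3.141, 0.002, -3.08]
wrist_force: [0.2, -0.2, 0.0]
opening: 0.996
```

step_arm:
  moves:
    - [[0, 0, 0], [0, 0, 0]]
    - [[0, 0, 0], [0, 0, 0]]
    - [[0, 0, 0], [0, 0, 0]]
    - [[0, 0, 0], [0, 0, 0]]
    - [[0, 0, 0], [0, 0, 0]]
  gripper: 1

```text
time: 21.4
position: [0.4709, 0.3067, 0.0663]
tool_rot: [3.141, 0.002, -3.079]
wrist_force: [-0.4, -2.2, 8.9]
opening: 0.703
```

step_arm:
  moves:
    - [[0, 0, -1], [0, 0, 0]]
    - [[0, 0, -3], [0, 0, 0]]
    - [[0, 0, -4], [0, 0, 0]]
    - [[0, 0, -4], [0, 0, 0]]
    - [[0, 0, -4], [0, 0, 0]]
    - [[0, 0, -3], [0, 0, 0]]
    - [[0, 0, 0], [0, 0, 0]]

```text
time: 22.1
position: [0.4719, 0.3077, 0.2603]
tool_rot: [3.137, 0.007, -3.079]
wrist_force: [0.7, 0.6, -2.0]
opening: 0.702
```

```bash
python3 plan.py 0.6168 -0.1837 0.245 3.204;python3 - <<'E'
from h import *
d=cap('side');a=d['pixels'][70:190,170:330,::-1];cv2.imwrite('pics/med1.png',cv2.resize(a,(640,480),interpolation=cv2.INTER_CUBIC))
E
```

```text
t 22.1 pos [0.4719 0.3077 0.2603] rot [ 3.137  0.007 -3.079] op 0.702 F [ 0.7  0.6 -2. ] q [ 0.58  0.23  1.75  0.    1.15 -1.06]
 rotvec(tool) [ 0.004  0.007 -0.   ] shift cm before rot [-11.39 -49.96   1.4 ] after rot [-11.4  -49.95   1.53]
```

View pics/med1.png

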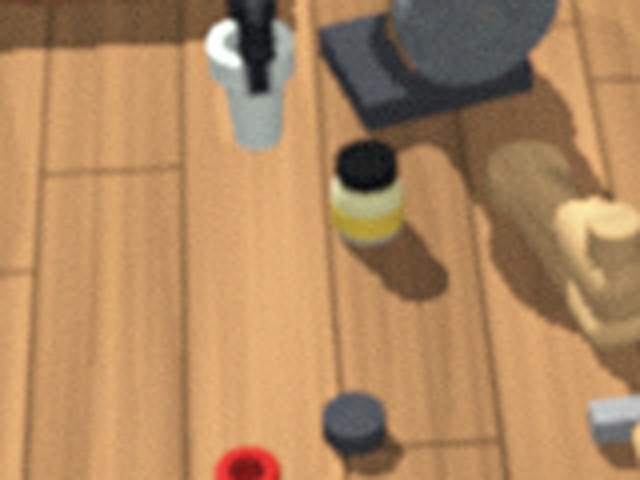

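step_arm:
  moves:
    - [[-0.5, -2, 0], [0, 0, 0]]
    - [[-1, -4.5, 0], [0, 0, 0]]
    - [[-1, -4.5, 0], [0, 0, 0]]
    - [[-1, -4.5, 0], [0, 0, 0]]
    - [[-1, -4.5, 0], [0, 0, 0]]
    - [[-1, -4.5, 0], [0, 0, 0]]
    - [[-1, -4.5, 0], [0, 0, 0]]
    - [[-1, -4.5, 0], [0, 0, 0]]

```text
time: 22.95
position: [0.565, -0.0251, 0.2536]
tool_rot: [3.141, -0.002, -3.079]
wrist_force: [0.4, 0.9, -0.5]
opening: 0.702
```

step_arm:
  moves:
    - [[-1, -4.5, 0], [0, 0, 0]]
    - [[-1, -4.5, 0], [0, 0, 0]]
    - [[-1, -4, 0], [0, 0, 0]]
    - [[-0.7, -2.5, 0], [0, 0, 0]]
    - [[0, -1, 0], [0, 0, 0]]
    - [[0, 0, 0], [0, 0, 0]]
    - [[0, 0, 0], [0, 0, 0]]
    - [[0, 0, 0], [0, 0, 0]]

```text
time: 23.75
position: [0.6124, -0.1842, 0.2546]
tool_rot: [3.141, -0.001, -3.078]
wrist_force: [-0.4, -0.1, -1.4]
opening: 0.702
```

```bash
python3 plan.py 0.6168 -0.1837 0.215 3.204
```

```text
t 23.75 pos [ 0.6124 -0.1842  0.2546] rot [ 3.141e+00 -1.000e-03 -3.078e+00] op 0.702 F [-0.4 -0.1 -1.4] q [-0.29  0.36  1.58  0.    1.2  -1.93]
 rotvec(tool) [ 0.001 -0.001  0.001] shift cm before rot [-0.45  0.02  3.96] after rot [-0.44  0.03  3.96]
```

step_arm:
  moves:
    - [[-0.4, 0, 1.5], [0, 0, 0]]
    - [[0, 0, 1.5], [0, 0, 0]]
    - [[0, 0, 0.8], [0, 0, 0]]
    - [[0, 0, 0], [0, 0, 0]]
    - [[0, 0, 0], [0, 0, 0]]

```text
time: 24.25
position: [0.6167, -0.1853, 0.2164]
tool_rot: [3.141, -0.001, -3.079]
wrist_force: [-0.8, -0.6, -0.8]
opening: 0.702
```

```bash
cat > lk.py <<'E'
from fit import *
import sys
tag=sys.argv[1]
s=get_state();print(s['time'],s['position'].round(4),s['wrist_force'].round(1))
d=cap('side');p=[.6168,-.1837,0]
draw(d,[(T(p,cyl(34,34,66,90),.049),(255,0,255))],(240,160,100,120),f'{tag}.png',5)
E
python3 lk.py m2
```

```text
24.25 [ 0.6167 -0.1853  0.2164] [-0.8 -0.6 -0.8]
```

View pics/m2.png

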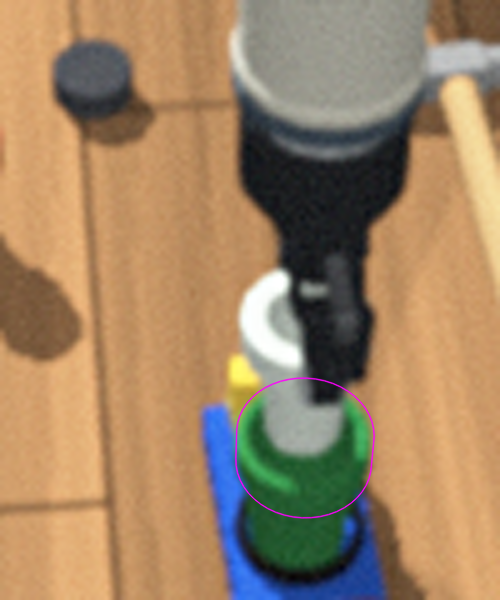

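White pot's foot (303,430) is centred over the green mouth. Lowering.

step_arm:
  moves:
    - [[0, 0.1, 0.5], [0, 0, 0]]
    - [[0, 0, 1], [0, 0, 0]]
    - [[0, 0, 1], [0, 0, 0]]
    - [[0, 0, 1], [0, 0, 0]]
    - [[0, 0, 1], [0, 0, 0]]
    - [[0, 0, 1], [0, 0, 0]]
    - [[0, 0, 0.7], [0, 0, 0]]
    - [[0, 0, 0], [0, 0, 0]]

```text
time: 25.1
position: [0.6161, -0.1843, 0.1534]
tool_rot: [3.141, -0.002, -3.079]
wrist_force: [-1.4, 0.0, -1.3]
opening: 0.7
```

step_arm:
  moves:
    - [[0, 0, 0.3], [0, 0, 0]]
    - [[0, 0, 0.1], [0, 0, 0]]
    - [[0, 0, 0], [0, 0, 0]]

```text
time: 25.4
position: [0.6169, -0.1845, 0.151]
tool_rot: [-3.141, 0.0, -3.079]
wrist_force: [-0.6, -0.5, -0.3]
opening: 0.7
```

```bash
python3 lk.py m3
```

```text
25.4 [ 0.6169 -0.1845  0.151 ] [-0.6 -0.5 -0.3]
```

View pics/m3.png

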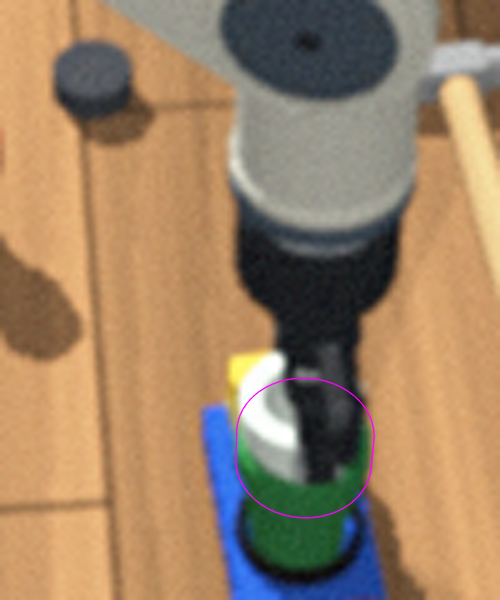

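step_arm:
  moves:
    - [[0, 0, 0.3], [0, 0, 0]]
    - [[0, 0, 0], [0, 0, 0]]

```text
time: 25.65
position: [0.6167, -0.1844, 0.1476]
tool_rot: [3.142, -0.0, -3.079]
wrist_force: [-0.0, 0.5, -1.5]
opening: 0.704
```

step_arm:
  moves:
    - [[0, 0, 0.15], [0, 0, 0]]
    - [[0, 0, 0], [0, 0, 0]]

```text
time: 25.85
position: [0.6167, -0.1844, 0.1461]
tool_rot: [3.142, -0.0, -3.079]
wrist_force: [-0.3, 0.2, -1.2]
opening: 0.702
```

step_arm:
  moves:
    - [[0, 0, 0.1], [0, 0, 0]]
    - [[0, 0, 0], [0, 0, 0]]

```text
time: 26.05
position: [0.6171, -0.1843, 0.146]
tool_rot: [3.142, 0.001, -3.079]
wrist_force: [-0.2, 0.4, 4.4]
opening: 0.702
```

Contact came at the predicted 0.146 m, so it is seated. Releasing.

step_arm:
  moves:
    - [[0, 0, 0], [0, 0, 0]]
    - [[0, 0, 0], [0, 0, 0]]
    - [[0, 0, 0], [0, 0, 0]]
    - [[0, 0, -1], [0, 0, 0]]
    - [[0, 0, -3], [0, 0, 0]]
    - [[0, 0, -4], [0, 0, 0]]
    - [[0, 0, -2], [0, 0, 0]]
  gripper: 0

```text
time: 26.75
position: [0.618, -0.1848, 0.2494]
tool_rot: [-3.14, 0.004, -3.079]
wrist_force: [1.1, -0.3, 1.0]
opening: 0.999
```

step_arm:
  moves:
    - [[2.4, 4.2, 0], [0, 0, 0]]
    - [[2.4, 4.2, 0], [0, 0, 0]]
    - [[2.4, 4.2, 0], [0, 0, 0]]
    - [[2.4, 4.2, 0], [0, 0, 0]]
    - [[2.4, 4.2, 0], [0, 0, 0]]
    - [[2.4, 4.2, 0], [0, 0, 0]]
    - [[0, 0, 0], [0, 0, 0]]
    - [[0, 0, 0], [0, 0, 0]]

```text
time: 27.55
position: [0.4574, 0.0589, 0.2462]
tool_rot: [-3.141, 0.002, -3.077]
wrist_force: [0.1, -0.4, -0.1]
opening: 1.002
```

```bash
python3 chk.py M 2;python3 plan.py 0.4495 0.0806 0.15 3.204
```

```text
t 27.65 pos [0.4582 0.0577 0.2459] rot [-3.141e+00  1.000e-03 -3.079e+00] op 0.997 F [ 0.2  0.5 -0.1] q [ 0.12  0.09  1.96 -0.    1.09 -1.51]
 rotvec(tool) [-0.     0.001 -0.   ] shift cm before rot [0.74 2.34 9.59] after rot [0.73 2.34 9.59]
```

View pics/c_M.png

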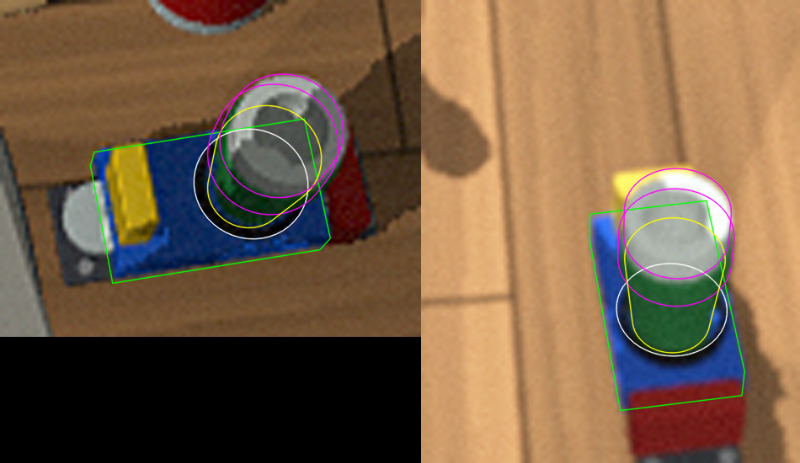

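White pot hangs squarely in the green. Next, the red pot.

step_arm:
  moves:
    - [[0.7, 2.3, 2], [0, 0, 0]]
    - [[0, 0, 4], [0, 0, 0]]
    - [[0, 0, 3], [0, 0, 0]]
    - [[0, 0, 0], [0, 0, 0]]
    - [[0, 0, 0], [0, 0, 0]]
    - [[0, 0, 0], [0, 0, 0]]
  gripper: 0.15

```text
time: 28.25
position: [0.4505, 0.0803, 0.1568]
tool_rot: [3.141, 0.002, -3.081]
wrist_force: [0.7, -0.4, -0.1]
opening: 0.847
```

```bash
python3 plan.py 0.4495 0.0806 0.062 3.204
```

```text
t 28.25 pos [0.4505 0.0803 0.1568] rot [ 3.141e+00  2.000e-03 -3.081e+00] op 0.847 F [ 0.7 -0.4 -0.1] q [ 0.17  0.2   2.06 -0.    0.88 -1.46]
 rotvec(tool) [ 0.     0.002 -0.001] shift cm before rot [0.12 0.04 9.48] after rot [0.1  0.04 9.48]
```

step_arm:
  moves:
    - [[0.1, 0, 2], [0, 0, 0]]
    - [[0, 0, 3], [0, 0, 0]]
    - [[0, 0, 3], [0, 0, 0]]
    - [[0, 0, 1.4], [0, 0, 0]]
    - [[0, 0, 0], [0, 0, 0]]
    - [[0, 0, 0], [0, 0, 0]]

```text
time: 28.85
position: [0.4492, 0.0806, 0.0625]
tool_rot: [3.141, 0.002, -3.08]
wrist_force: [0.7, -0.3, 0.5]
opening: 0.849
```

step_arm:
  moves:
    - [[0, 0, 0], [0, 0, 0]]
    - [[0, 0, 0], [0, 0, 0]]
    - [[0, 0, 0], [0, 0, 0]]
    - [[0, 0, 0], [0, 0, 0]]
    - [[0, 0, 0], [0, 0, 0]]
  gripper: 1

```text
time: 29.35
position: [0.4495, 0.0807, 0.063]
tool_rot: [3.141, 0.003, -3.079]
wrist_force: [-0.1, -0.9, 10.7]
opening: 0.549
```

step_arm:
  moves:
    - [[0, 0, -1], [0, 0, 0]]
    - [[0, 0, -3], [0, 0, 0]]
    - [[0, 0, -4], [0, 0, 0]]
    - [[0, 0, -4], [0, 0, 0]]
    - [[0, 0, -4], [0, 0, 0]]
    - [[0, 0, -4], [0, 0, 0]]
    - [[0, 0, -2], [0, 0, 0]]
    - [[0, 0, 0], [0, 0, 0]]

```text
time: 30.15
position: [0.4495, 0.0809, 0.2854]
tool_rot: [3.141, 0.007, -3.079]
wrist_force: [0.0, 0.7, -0.8]
opening: 0.548
```

```bash
python3 plan.py 0.617 -0.1843 0.27 3.204
```

```text
t 30.15 pos [0.4495 0.0809 0.2854] rot [ 3.141  0.007 -3.079] op 0.548 F [ 0.   0.7 -0.8] q [ 0.17  0.03  1.93  0.    1.17 -1.46]
 rotvec(tool) [ 0.001  0.007 -0.   ] shift cm before rot [-15.06 -27.51   1.62] after rot [-15.07 -27.51   1.54]
```

step_arm:
  moves:
    - [[-1.1, -2, 0], [0, 0, 0]]
    - [[-2.1, -3.9, 0], [0, 0, 0]]
    - [[-2.1, -3.9, 0], [0, 0, 0]]
    - [[-2.1, -3.9, 0], [0, 0, 0]]
    - [[-2.1, -3.9, 0], [0, 0, 0]]
    - [[-2.1, -3.9, 0], [0, 0, 0]]
    - [[-2.1, -3.9, 0], [0, 0, 0]]
    - [[-1.2, -2, 0], [0, 0, 0]]

```text
time: 30.95
position: [0.6143, -0.1865, 0.2801]
tool_rot: [-3.141, -0.001, -3.081]
wrist_force: [0.3, -0.2, -0.4]
opening: 0.555
```

step_arm:
  moves:
    - [[0, 0, 1], [0, 0, 0]]
    - [[0, 0, 1], [0, 0, 0]]
    - [[0, 0, 0], [0, 0, 0]]
    - [[0, 0, 0], [0, 0, 0]]

```text
time: 31.35
position: [0.6129, -0.1825, 0.2607]
tool_rot: [3.141, -0.001, -3.078]
wrist_force: [0.2, -0.4, -0.3]
opening: 0.55
```

```bash
python3 plan.py 0.617 -0.1843 0.235 3.204
```

```text
t 31.35 pos [ 0.6129 -0.1825  0.2607] rot [ 3.141e+00 -1.000e-03 -3.078e+00] op 0.55 F [ 0.2 -0.4 -0.3] q [-0.29  0.36  1.58  0.    1.21 -1.93]
 rotvec(tool) [ 0.001 -0.001  0.001] shift cm before rot [-0.4  -0.21  2.57] after rot [-0.4  -0.21  2.57]
```

step_arm:
  moves:
    - [[-0.4, -0.1, 1], [0, 0, 0]]
    - [[0, 0, 1], [0, 0, 0]]
    - [[0, 0, 0.6], [0, 0, 0]]
    - [[0, 0, 0], [0, 0, 0]]
    - [[0, 0, 0], [0, 0, 0]]

```text
time: 31.85
position: [0.6177, -0.1843, 0.2351]
tool_rot: [3.141, -0.0, -3.079]
wrist_force: [0.5, -0.2, -0.5]
opening: 0.55
```

```bash
sed -i 's/cyl(34,34,66,90),.049/cyl(31,31,60,84),.079/' lk.py; python3 lk.py sm2
```

```text
31.85 [ 0.6177 -0.1843  0.2351] [ 0.5 -0.2 -0.5]
```

View pics/sm2.png

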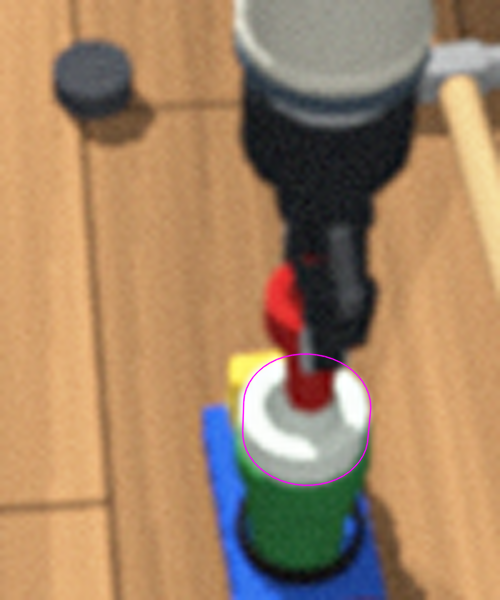

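Red foot (309,398) is over the white mouth (306,412), allowing for the ~9 mm of height between them. Lowering.

step_arm:
  moves:
    - [[0.1, 0, 0.5], [0, 0, 0]]
    - [[0, 0, 1], [0, 0, 0]]
    - [[0, 0, 1], [0, 0, 0]]
    - [[0, 0, 1], [0, 0, 0]]
    - [[0, 0, 1], [0, 0, 0]]
    - [[0, 0, 0.8], [0, 0, 0]]
    - [[0, 0, 0.3], [0, 0, 0]]
    - [[0, 0, 0], [0, 0, 0]]

```text
time: 32.7
position: [0.6166, -0.1844, 0.1786]
tool_rot: [3.141, -0.001, -3.079]
wrist_force: [-0.6, 0.2, -0.9]
opening: 0.551
```

step_arm:
  moves:
    - [[0, 0, 0.3], [0, 0, 0]]
    - [[0, 0, 0], [0, 0, 0]]

```text
time: 32.9
position: [0.6169, -0.1845, 0.1764]
tool_rot: [-3.142, 0.0, -3.079]
wrist_force: [-0.3, -0.5, -0.7]
opening: 0.548
```

step_arm:
  moves:
    - [[0, 0, 0.2], [0, 0, 0]]
    - [[0, 0, 0], [0, 0, 0]]

```text
time: 33.1
position: [0.6168, -0.1844, 0.1743]
tool_rot: [-3.142, 0.0, -3.079]
wrist_force: [0.0, 0.1, -0.8]
opening: 0.545
```

step_arm:
  moves:
    - [[0, 0, 0.1], [0, 0, 0]]
    - [[0, 0, 0], [0, 0, 0]]

```text
time: 33.3
position: [0.6168, -0.1844, 0.1733]
tool_rot: [-3.142, -0.0, -3.079]
wrist_force: [-0.5, -0.3, -0.3]
opening: 0.552
```

step_arm:
  moves:
    - [[0, 0, 0.1], [0, 0, 0]]
    - [[0, 0, 0], [0, 0, 0]]

```text
time: 33.5
position: [0.6169, -0.1845, 0.1724]
tool_rot: [-3.142, 0.0, -3.079]
wrist_force: [-0.7, -0.5, -0.8]
opening: 0.548
```

step_arm:
  moves:
    - [[0, 0, 0.1], [0, 0, 0]]
    - [[0, 0, 0], [0, 0, 0]]

```text
time: 33.7
position: [0.6173, -0.1844, 0.1723]
tool_rot: [-3.141, 0.001, -3.079]
wrist_force: [-1.9, 1.6, 6.9]
opening: 0.547
```

Contact at 0.1723 m, against 0.173 expected, so it is seated. Releasing and retreating.

step_arm:
  moves:
    - [[0, 0, 0], [0, 0, 0]]
    - [[0, 0, 0], [0, 0, 0]]
    - [[0, 0, 0], [0, 0, 0]]
    - [[0, 0, 0], [0, 0, 0]]
    - [[0, 0, -1], [0, 0, 0]]
    - [[0, 0, -3], [0, 0, 0]]
    - [[0, 0, -4], [0, 0, 0]]
  gripper: 0

```text
time: 34.4
position: [0.6156, -0.1841, 0.2509]
tool_rot: [3.14, -0.004, -3.079]
wrist_force: [0.6, 0.8, -0.3]
opening: 0.997
```

step_arm:
  moves:
    - [[2, 4, -2], [0, 0, 0]]
    - [[2, 4, 0], [0, 0, 0]]
    - [[2, 4, 0], [0, 0, 0]]
    - [[2, 4, 0], [0, 0, 0]]
    - [[2, 4, 0], [0, 0, 0]]
    - [[2, 4, 0], [0, 0, 0]]
    - [[0, 0, 0], [0, 0, 0]]
    - [[0, 0, 0], [0, 0, 0]]

```text
time: 35.2
position: [0.4821, 0.0484, 0.2722]
tool_rot: [-3.141, 0.001, -3.077]
wrist_force: [0.3, -0.1, -0.2]
opening: 0.999
```

```bash
python3 chk.py S 3
```

View pics/c_S.png

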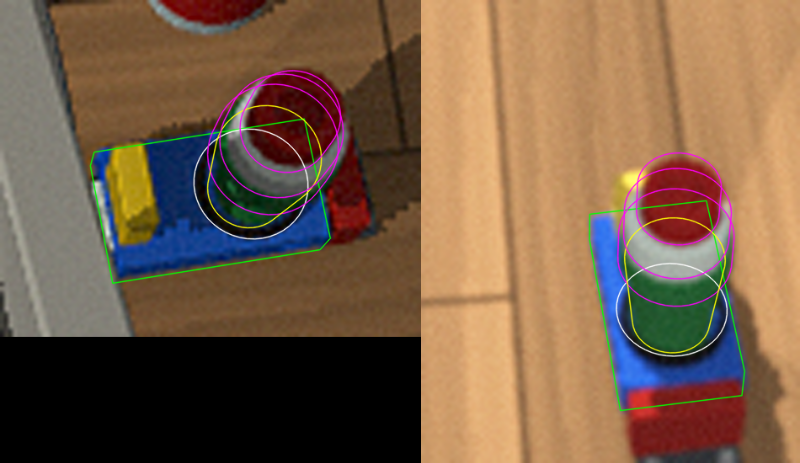

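View pics/c_S_rs.png

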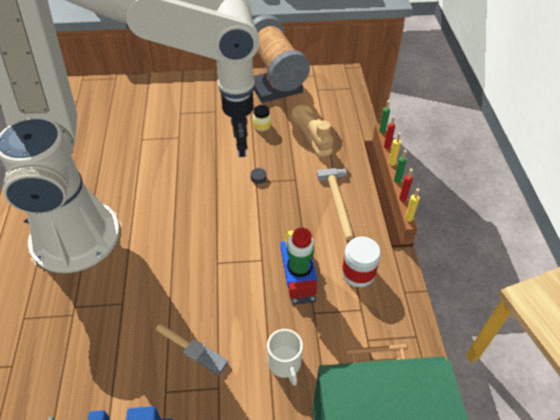

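```bash
python3 -c "
from rig import r,get_state
s=get_state();print(s['time'],s['qd'].round(3),s['wrist_force'].round(1),s['opening']);print(r.close_job())"
```

```text
35.3 [-0.017  0.012 -0.     0.002 -0.001  0.003] [-0.  -0.2 -0.7] 1.0006731988843103
the job is handed in; nothing more can be done
None
```

The holder is latched on the rail and all three pots are nested in it. I handed the job in at 35.3 s with the gripper open and clear of everything. The hand-in gave no verdict.

- **Holder:** I slid it on socket first. The push force pulled forward to −4.6 N and then dropped to about 0 N, which is what the rollers snapping in should look like. I could not see the rollers in the windows. In the last pictures the holder still lies on the home outline, to within about 1–2 mm.
- **Pots:** Each pot was lowered until it touched, and let go only then.

| Pot | Tool height at contact | Expected |
|---|---|---|
| Green | 0.1116 m | 0.1105 m |
| White | 0.146 m | 0.146 m |
| Red | 0.1723 m | 0.173 m |

- **Last pictures:** The stack looks upright and concentric in both views, and the bystanders look unmoved.
- **Disagreement:** The pots sit about 3 mm further along the rail than my camera model predicted. That matches the arm's own readings and is within the camera calibration error.

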